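# Hold the collar on the spindle's set-screw flat

### The arm

A 7-joint arm with a two-finger parallel gripper is mounted at the origin on the work surface. World frame = base frame: x ahead of the robot, y to its left, z up, the work surface at z = 0. Lengths are in m, angles in rad, forces in N, time in s.
With the tool pointing down it reaches from about 0.4 to 0.85 m from the base axis. Payload 10.4 kg.
Tool frame: the origin (TCP) lies midway between the tips of the shut fingers; the grasp point (between the pads) lies 19 mm behind it (manip.tcp_to_grasp is the distance from the TCP to the grasp point, in m); x points along the fingers, y is the direction in which the jaws open and shut, and the axes are right-handed (so a half turn about x gives the same grasp; the last joint's range is limited). The gripper opens to 85 mm and grips with 20 to 120 N. Pads are 22 mm wide; open, the fingers measure 114 mm over their backs; the gripper's body (76 mm by 85 mm) begins 54 mm behind the grasp point. The pads swing forward as they close: fully open they stand 13 mm farther back than shut.
Start: joints at [1.116, 0.332, -0.065, 1.46, 0.022, 1.35, -0.088], TCP at [0.262, -0.568, 0.202] pointing down, gripper open.
Joint ranges: [-2.6, 2.6], [-0.5, 2.12], [-1.47, 1.34], [0.16, 2.42], [-1.27, 4.41], [0.06, 2.06], [-2.6, 2.6]. Speed limits (rad/s): [2.22, 2.22, 2.79, 2.79, 3.14, 3.14, 3.14].

### API

Orientations are given as a unit quaternion [x, y, z, w].
In Python, from workcell import monitor, viewer, manip gives the robot as it stands. The module is installed in compiled form; this text tells all that it offers.
- The arm moves only by the tool send_rows, never from a script. Its arguments are lists of equal length, an entry for each row: "grip": the closure in counts, from 0 (fully open) to 255 (shut); "offset": the shift along the tool's x, y, z in mm, a list of three; "twist": the turn about the tool's x in degrees. In form: {"grip": [grip, ...], "offset": [[tx, ty, tz], ...], "twist": [twist, ...]}. A call has exactly 5 rows; each row is the pose to reach, as a shift and turn from the pose commanded when the call began, along the tool's axes at that moment; what a row does not reach only later rows make up. A row lasts 1/12 s, in which the tool goes at most 41.7 mm and 7.16 degrees, less where a joint would pass 70% of its speed; a pose out of reach is approached as far as the arm can. A call with a gripper value outside its range is refused whole. The fingers move at their own pace and stop on an object; "newtons" is the grip in N (left out, the last holds). Time passes only in rows, so rows that repeat a pose let the fingers close, or fill a call up. It gives the time, the measured TCP pose, the force and the opening at its end, in the units of the state.
- monitor.get_obs(): the state, without advancing time (a new reading comes with each control period).
- viewer.camera(name): name is "side" or "top" or "wrist"; returns (picture, depth): 420x560x3 uint8, blue, green, red; 420x560 float32, m along the optical axis (not along the pixel's ray), 0 where there is no reading.
- viewer.camera_model(name): a dict with "camera_matrix" (3x3 intrinsics, pixels), "R" (3x3) and "t" (3): a world point X has camera coordinates R X + t; the wrist camera has in their place "mount" (4x4, takes a point from camera to tool coordinates, whose origin is the TCP and whose axes are the tool frame's). Camera axes: x right, y down, z forward; pixel columns grow to the right and rows downward; lengths in m; the calibration is good to about 2 mm. A picture is of the moment at which its call begins: read the wrist's pose just before it. camera_model takes no time and is no camera call.
- manip.hand_in(): hands the job in, once; it reports no verdict.
Trained networks look in the newest picture that a camera, given by its name, has taken for a name from the list of things; names that differ only in an ending like _2 or _b are one class to them, and where a whole thing is asked for, a point or a joint stands for the part that bears it (a point fixed in the world has none). Each returns a list of dicts, best first, with "score" (0 to 1); they miss things now and then, are a little off and sometimes report something else, mostly with a low value. They report only what shows in the picture. A call takes as long as a camera call. They do not tell look-alikes from the thing itself.
- viewer.recognise(target, camera): "box" ([left, top, width, height] in pixels, round what is visible of it).
- viewer.regions_of(target, camera): "region" (420x560 bool, what is visible of it) and "box" ([left, top, width, height] in pixels, round what is visible of it).
- viewer.spot_point(target, camera): "position" ([column, row] in pixels: a listed point, or the origin of a listed thing).
The state is a dict: "clock": time; "joint_pos": joint angles; "joint_velocities": joint speeds; "tau": joint torques, N m; "position": TCP position; "ee_rot": TCP orientation; "ft_force": force on the tool from outside, world axes, zero at the start; "torque": the same for the moment, N m; "grip_width": opening from 0.0 (shut) to 1.0 (fully open).
Only numpy, scipy, OpenCV 4.12 (cv2) and the standard library are available. Lean on these libraries where they do the work, as an engineer would, in place of code of your own. Each camera call takes 0.05 s, during which the arm holds its last target.

### The job

With the bare fingers, feel where the flat on the small polishing spindle is: the spindle has to be turned so that this flat faces the way the arrow on its foot points. Then fetch the collar with the set-screw, slip it down over the spindle with the screw over the flat and above the arrow, and finish while holding it: level, still gripped, about half-way along the flat, ready for the screw to be tightened. Leave everything else on the bench where it is.

Things in the scene. Friction and masses are not known exactly. Their poses are not given: they have to be found in the camera images.
- pedestal: Grey pedestal of the polishing spindle, screwed to the bench. Origin: on the bench, on the spindle's axis; z up; +x is the direction of the flat arrow on its foot. Round foot 100 mm across, 12 mm high; arrow 10 mm high, reaching 105 mm from the axis; bearing housing 52 mm across up to 60 mm height; above it stands the bare steel spindle, 20 mm in diameter, upright.
- flat_mid (a point): On the spindle's axis, half-way along its flat, 102.5 mm above the bench; has the pedestal's axes and does not turn with the spindle. From 75 to 130 mm height one side of the spindle is cut to a flat, 4.5 mm deep: there it measures 15.5 mm from flat to opposite round side (20 mm elsewhere, and below), so two finger pads close further when one lies on the flat.
- spindle_nose (a point): Top of the spindle, on its axis, 144 mm above the bench: from 130 mm up it tapers to a nose 6 mm wide. Fixed, with the pedestal's axes. The spindle turns against light drag (0.06 N m), stays where left, and has stops 97 degrees either side of the arrow. At the start its flat faces 25 to 81 degrees anticlockwise (from above) of the arrow; how far is not told: feel or see it.
- collar_mid (a point): Centre of the loose aluminium collar, half-way up on its bore's axis; it starts flat on the bench. 26 mm high, 43 mm across, 80 to 170 g; two flat sides for gripping, 28 mm long and 45 mm apart, on its +y and -y; z up along the bore, which is 23 mm wide. The set-screw is on its +x side.
- collar_screw (a point): Head of the collar's dark set-screw, 24.5 mm from the bore's axis on the collar's +x side, at mid-height; head 10 mm wide, ending 28 mm from the axis. Axes as the collar's. The screw's 6 mm thick tip stands into the bore to 7 mm from its axis, so the collar passes down the spindle only with the screw over the flat, within about 20 degrees.
- collar: The same collar: origin under its centre, axes as for collar_mid.
- bench_block: Bystander, loose: steel bench block, 50 x 50 x 18 mm, stands between the task's things. Leave it alone.
- spacer: Bystander, loose: thin plain steel spacer ring, 30 mm across, 8 mm high, no screw (not the collar). Leave it alone.
- pliers: Bystander, loose: pliers with dark grips, 150 mm long, lying flat, 14 mm high. Leave it alone.
- file: Bystander, loose: flat file with a wooden handle, 250 mm long, lying, 24 mm high. Leave it alone.
- ring_clamp: Bystander, loose: wooden ring clamp with a brass band, 120 mm long, 24 mm high. Leave it alone.
- jar: Bystander, loose: small jar with a steel lid, 52 mm across, 60 mm high. Leave it alone.
- mallet: Bystander, loose: brass hammer with a wooden handle, 240 mm long, lying. Leave it alone.
Mind the look-alikes: they are no part of the job. What is shaped like the collar but blue is not meant. What is shaped like the pedestal but yellow is not meant.

How it is judged:
On the way, in this order (a step that is already met when the one before it is completed fails the run):
1. the bare fingers grip the spindle while the collar still lies where it was (contact force between the fingers and pedestal above 1.5 N and distance of collar_mid from where it was at the start of the episode below 0.01 m), for 0.1 s.
2. the collar is lifted in the fingers (contact force between the fingers and collar above 1 N and height (world z) of collar_mid above 0.05 m), for 0.2 s.
At the end, for the whole second after the job is handed in: Collar around the spindle, gripped by the fingers (over 1.5 N), at rest, level within 0.15 rad, its centre 86 to 119 mm above the bench (half-way along the flat, 16 mm either way), its screw on the arrow's side within 8 mm sideways (about 19 degrees) of the arrow's line (contact force between the fingers and collar above 1.5 N and height (world z) of collar_mid between 0.086 and 0.119 m and horizontal distance between collar_mid and flat_mid below 0.006 m and x of collar_screw in the frame of pedestal above 0.015 m and y of collar_screw in the frame of pedestal between -0.008 and 0.008 m and angle between collar's own z axis and vertical below 0.15 rad and linear speed of collar below 0.02 m/s); the arm keeps its last pose, push and grip.
It fails at once if something else on the bench is pushed away by more than 30 mm (distance of any of bench_block, spacer, pliers, file, ring_clamp, jar, mallet from where it was at the start of the episode above 0.03 m).
It also fails if it takes over 72 s, if anything falls off the work surface, if the arm or the gripper's body presses on something with over 40 N, if the wrist force passes 120 N, or if a joint passes its speed limit or range.

## Working session

There is one attempt and no reset: what is moved stays moved. The work goes in short steps, Python scripts to look and compute and a tool call to move; the robot and the scene stay as the last step left them, time stands still between calls to the robot, and variables do not carry over. Pictures are saved under pics/ and viewed, and the job is handed in when it is done.

Besides the shell and the picture viewer there is one more tool, called after "Request:" as a command line: name --pt "numbers of a row" for each row, then --argument value for the rest. send_rows: Moves the arm, as the interface text tells. Its arguments: {"type":"object","properties":{"grip":{"type":"array","items":{"type":"number"}},"offset":{"type":"array","items":{"type":"array","items":{"type":"number"}}},"twist":{"type":"array","items":{"type":"number"}},"newtons":{"type":"number"}},"required":["grip","offset","twist"]}

```bash
mkdir -p pics
python3 - <<'E'
from workcell import monitor, viewer, manip
import cv2,numpy as np
print(monitor.get_obs(), manip.tcp_to_grasp)
for n in ["side","top","wrist"]:
    p,d=viewer.camera(n); cv2.imwrite(f"pics/{n}0.png",p); np.save(f"pics/{n}0d.npy",d)
    m=viewer.camera_model(n); print(n,{k:np.round(v,4).tolist() for k,v in m.items()})
    for t in ["collar_screw","collar_mid","spindle_nose","pedestal","collar","flat_mid"]:
        print(t,[(np.round(r["position"],1).tolist(),round(r["score"],2)) for r in viewer.spot_point(t,n)])
E
```

```text
{'clock': 0.0, 'joint_pos': array([ 1.11638852,  0.33288109, -0.0647032 ,  1.46094754,  0.02158871,
        1.34985575, -0.08850899]), 'joint_velocities': array([-1.40195622e-05,  2.20365638e-04,  5.33057938e-05,  9.37309297e-04,
        1.47292306e-03,  8.77831958e-04,  5.18603647e-04]), 'tau': array([-1.80483057e-04, -6.25446224e+01,  4.87454468e-02, -3.91600406e+01,
        1.61217770e-02,  1.00009743e-02,  1.08142709e-05]), 'position': array([ 0.26140106, -0.56726357,  0.20110722]), 'ee_rot': array([-0.69056549, -0.1519663 ,  0.69081223, -0.15100996]), 'ft_force': array([0.80911154, 0.38698843, 0.56595032]), 'torque': array([-0.02354168,  0.03625018, -0.021774  ]), 'grip_width': 0.9972365567733693} 0.0187
side {'camera_matrix': [[427.0317, 0.0, 275.0221], [0.0, 427.0317, 210.2423], [0.0, 0.0, 1.0]], 'R': [[-0.9497, -0.313, 0.0134], [-0.2399, 0.6992, -0.6735], [0.2014, -0.6428, -0.7391]], 't': [0.5195, 0.1782, 0.8405]}
collar_screw [([308.3, 161.6], 0.75), ([338.1, 190.5], 0.74)]
collar_mid [([340.1, 186.3], 0.75), ([313.9, 164.9], 0.73)]
spindle_nose [([255.1, 267.8], 0.83), ([15
[... 487 characters left out ...]

collar_mid [([384.0, 225.4], 0.77), ([289.5, 264.5], 0.71), ([360.1, 249.7], 0.6), ([174.1, 287.5], 0.51), ([302.8, 167.4], 0.44)]
spindle_nose [([160.2, 170.9], 0.97), ([213.3, 218.1], 0.7)]
pedestal [([221.6, 218.3], 0.76), ([176.8, 177.8], 0.64)]
collar [([376.7, 223.8], 0.68), ([357.2, 255.6], 0.57)]
flat_mid [([216.9, 218.2], 0.9), ([161.1, 173.2], 0.89), ([295.4, 219.7], 0.25)]
wrist {'camera_matrix': [[346.1837, 0.0, 282.3414], [0.0, 346.1837, 212.319], [0.0, 0.0, 1.0]], 'mount': [[-0.0005, -0.2845, 0.9587, -0.1723], [1.0, -0.0015, 0.0001, 0.0006], [0.0014, 0.9587, 0.2845, -0.0714], [0.0, 0.0, 0.0, 1.0]]}
collar_screw []
collar_mid []
spindle_nose []
pedestal []
collar []
flat_mid []
```

View pics/side0.png

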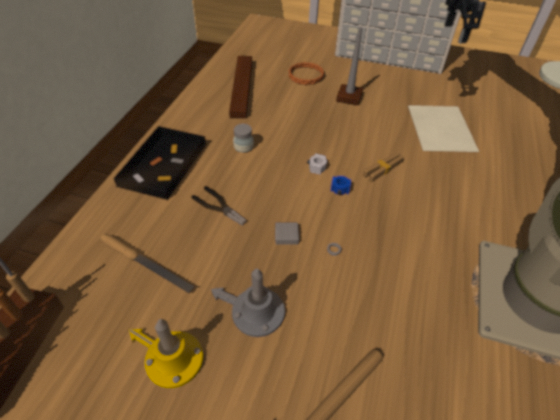

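View pics/top0.png

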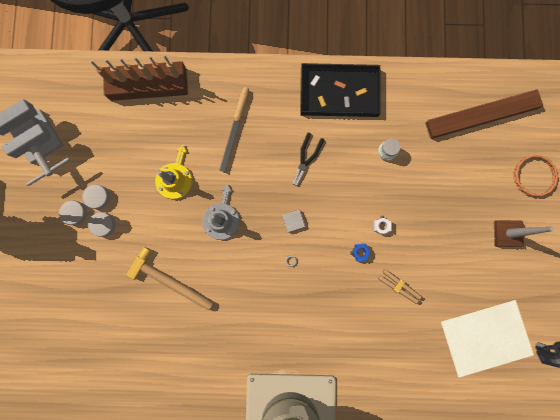

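View pics/wrist0.png

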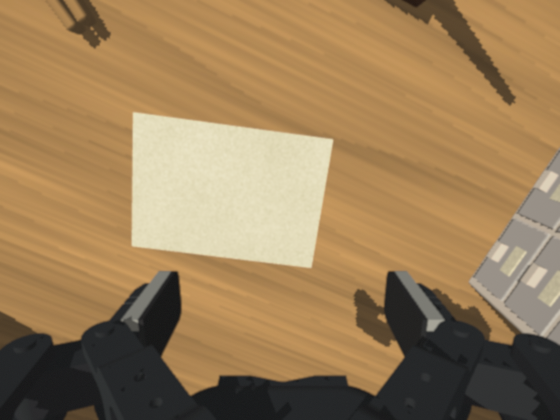

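The side and top views agree. The grey pedestal is at top px (221,218), with its arrow tip near (227,188). The white collar is at (383,226). The blue and yellow look-alikes are at (362,253) and (174,180).

```bash
cat > h.py <<'E'
from workcell import monitor, viewer, manip
import cv2,numpy as np
from scipy.spatial.transform import Rotation as Ro
def cam(n,o=None):
    m=viewer.camera_model(n);K=m["camera_matrix"]
    if n=="wrist":
        o=o or monitor.get_obs()
        T=np.eye(4);T[:3,:3]=Ro.from_quat(o["ee_rot"]).as_matrix();T[:3,3]=o["position"]
        M=T@m["mount"];R=M[:3,:3].T;t=-R@M[:3,3]
    else:R,t=m["R"],m["t"]
    return K,np.array(R),np.array(t)
def ray(c,px,z):
    K,R,t=c;d=R.T@np.linalg.inv(K)@[px[0],px[1],1];o=-R.T@t
    return o+d*(z-o[2])/d[2]
def proj(c,X):
    K,R,t=c;v=K@(R@np.asarray(X)+t);return v[:2]/v[2]
def cloud(c,d):
    K,R,t=c;v,u=np.mgrid[:420,:560]
    P=np.stack([(u-K[0,2])*d/K[0,0],(v-K[1,2])*d/K[1,1],d],-1)
    return (P-t)@R
def shot(n,name,crop=None,s=1):
    o=monitor.get_obs();p,d=viewer.camera(n);c=cam(n,o)
    q=p if crop is None else p[crop[1]:crop[3],crop[0]:crop[2]]
    cv2.imwrite(f"pics/{name}.png",cv2.resize(q,None,fx=s,fy=s,interpolation=cv2.INTER_CUBIC));np.save(f"pics/{name}d.npy",d);cv2.imwrite(f"pics/{name}_full.png",p)
    return p,d,c
E
python3 - <<'E'
from h import *
p=cv2.imread("pics/top0.png");d=np.load("pics/top0d.npy");c=cam("top");P=cloud(c,d)
cs=cam("side")
def zmap(u,v,r=30):
    q=P[v-r:v+r,u-r:u+r].reshape(-1,3);return q[d[v-r:v+r,u-r:u+r].ravel()>0]
q=zmap(218,212,40)
for lo,hi in[(.005,.011),(.0105,.0135),(.05,.065),(.08,.15),(.125,.15)]:
    s=q[(q[:,2]>lo)&(q[:,2]<hi)];print(lo,hi,len(s),s.mean(0).round(4),s.min(0).round(4),s.max(0).round(4))
    if hi<.06:print(cv2.minEnclosingCircle(s[:,:2].astype(np.float32)))
q=zmap(383,226,16)
s=q[(q[:,2]>.02)];print("collar",len(s),s.mean(0).round(4),s.min(0).round(4),s.max(0).round(4))
for n,px,z in[("top",(383,226),.026),("top",(382,216.9),.013),("side",(308.3,161.6),.013),("side",(313.9,164.9),.013),("side",(255.1,267.8),.144),("top",(213.3,218.1),.144)]:
    print(n,px,ray(cam(n),px,z).round(4))
a=cv2.resize(p[175:255,190:250],None,fx=6,fy=6,interpolation=cv2.INTER_CUBIC)
b=cv2.resize(p[205:245,362:402],None,fx=8,fy=8,interpolation=cv2.INTER_CUBIC)
b=cv2.copyMakeBorder(b,0,480-320,0,0,0);cv2.imwrite("pics/a.png",np.hstack([a,b]))
E
```

```text
0.005 0.011 427 [0.5475 0.2099 0.0078] [0.4323 0.0995 0.005 ] [0.6537 0.3167 0.011 ]
((0.5443150401115417, 0.2055375874042511), 0.14641350507736206)
0.0105 0.0135 399 [0.5445 0.221  0.0121] [0.4667 0.1525 0.0105] [0.6484 0.3197 0.0135]
((0.5617325901985168, 0.24344322085380554), 0.1115373745560646)
0.05 0.065 236 [0.5186 0.2036 0.0602] [0.4907 0.1762 0.05  ] [0.6353 0.3122 0.0649]
0.08 0.15 67 [0.5136 0.1976 0.1268] [0.5062 0.1916 0.0808] [0.5235 0.2088 0.1498]
0.125 0.15 47 [0.514  0.1989 0.1371] [0.5064 0.1919 0.126 ] [0.5235 0.2088 0.1498]
collar 174 [ 0.5123 -0.235   0.0263] [ 0.492  -0.2565  0.0206] [ 0.5382 -0.2133  0.0329]
top (383, 226) [ 0.5109 -0.2378  0.026 ]
top (382, 216.9) [ 0.5365 -0.2378  0.013 ]
side (308.3, 161.6) [ 0.5356 -0.2362  0.013 ]
side (313.9, 164.9) [ 0.5188 -0.2287  0.013 ]
side (255.1, 267.8) [0.5185 0.1988 0.144 ]
top (213.3, 218.1) [0.5125 0.199  0.144 ]
```

View pics/a.png

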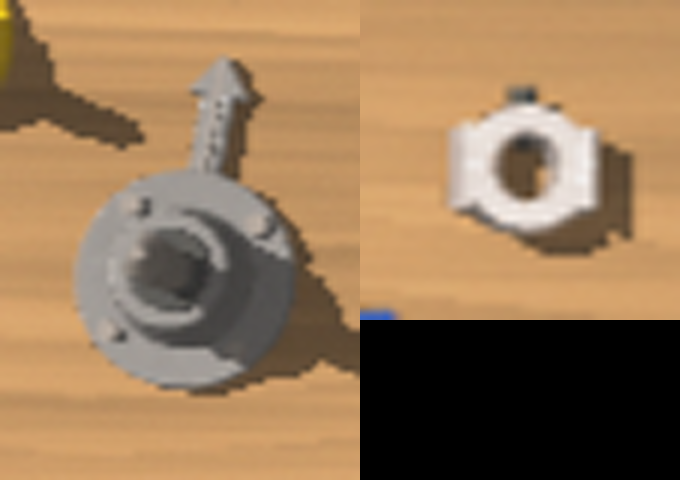

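```bash
cat >> h.py <<'E'
def plan(X=None,yawdir=None):
    """shift in tool mm to bring TCP to X; twist about tool x (deg) to bring tool y along yawdir (mod 180)"""
    o=monitor.get_obs();R=Ro.from_quat(o["ee_rot"]).as_matrix()
    print("tcp",o["position"].round(4),"x",R[:,0].round(3),"y",R[:,1].round(3),"z",R[:,2].round(3),"w",round(o["grip_width"],3),"F",o["ft_force"].round(2),"T",o["torque"].round(3),"t",round(o["clock"],2),"j",o["joint_pos"].round(2))
    if X is not None: print("offset mm",(1000*R.T@(np.asarray(X)-o["position"])).round(1))
    if yawdir is not None:
        v=R.T@np.array([np.cos(yawdir),np.sin(yawdir),0]);a=np.degrees(np.arctan2(v[2],v[1]));print("twist",round(a,2),"or",round(a-180 if a>0 else a+180,2))
E
python3 - <<'E'
from h import *
plan([.42,-.25,.30],0)
c=cam("top")
f=ray(c,(190+184/6,175+280/6),.012);t=ray(c,(190+222/6,175+58/6),.010);print(f,t,np.degrees(np.arctan2(*(t-f)[1::-1])))
E
```

```text
tcp [ 0.2616 -0.5677  0.2019] x [ 0. -0. -1.] y [ 0.419 -0.908  0.   ] z [-0.908 -0.419 -0.   ] w 0.999 F [-0.18  0.05 -0.37] T [ 0.021 -0.001 -0.017] t 1.05 j [ 1.12  0.33 -0.06  1.46  0.02  1.35 -0.09]
offset mm [ -98.1 -222.2 -276.8]
twist -65.26 or 114.74
[0.51374566 0.19974386 0.012     ] [0.61589918 0.18650902 0.01      ] -7.382028364726955
```

Run:
```python
from h import *
plan([.46,-.20,.27])
plan([.5145,.199,.24])
```

```text
tcp [ 0.2616 -0.5677  0.2019] x [ 0. -0. -1.] y [ 0.419 -0.908  0.   ] z [-0.908 -0.419 -0.   ] w 0.999 F [-0.18  0.05 -0.37] T [ 0.021 -0.001 -0.017] t 1.05 j [ 1.12  0.33 -0.06  1.46  0.02  1.35 -0.09]
offset mm [ -68.1 -250.9 -334.1]
tcp [ 0.2616 -0.5677  0.2019] x [ 0. -0. -1.] y [ 0.419 -0.908  0.   ] z [-0.908 -0.419 -0.   ] w 0.999 F [-0.18  0.05 -0.37] T [ 0.021 -0.001 -0.017] t 1.05 j [ 1.12  0.33 -0.06  1.46  0.02  1.35 -0.09]
offset mm [ -38.1 -590.5 -550.5]
```

Request:
send_rows --grip '[0,0,0,0,0]' --pt "-10 -23 -31" --pt "-20 -46 -61" --pt "-35 -69 -92" --pt "-50 -92 -122" --pt "-60 -115 -153" --twist '[0,0,0,0,0]'

```text
clock: 1.47
position: [0.3531, -0.3978, 0.2635]
ee_rot: [0.691, 0.151, -0.69, 0.152]
ft_force: [0.8, -0.7, 1.0]
grip_width: 0.999
```

Request:
send_rows --grip '[0,0,0,0,0]' --pt "0 -25 -32" --pt "0 -50 -64" --pt "0 -75 -98" --pt "0 -100 -130" --pt "0 -125 -162" --twist '[0,0,0,0,0]'

```text
clock: 1.88
position: [0.4478, -0.2159, 0.2623]
ee_rot: [0.691, 0.151, -0.691, 0.152]
ft_force: [0.2, -1.0, -0.5]
grip_width: 1.002
```

Request:
send_rows --grip '[0,0,0,0,0]' --pt "0 -30 -22" --pt "0 -60 -44" --pt "0 -90 -66" --pt "0 -120 -88" --pt "0 -150 -110" --twist '[-6,-12,-18,-24,-30]'

```text
clock: 2.3
position: [0.4844, -0.0338, 0.2622]
ee_rot: [0.627, 0.326, -0.627, 0.327]
ft_force: [0.8, 0.6, -0.2]
grip_width: 1.0
```

Run:
```python
from h import *
plan([.5145,.199,.24],np.radians(45))
```

```text
tcp [ 0.4844 -0.0338  0.2622] x [ 0.001 -0.001 -1.   ] y [ 0.819 -0.573  0.001] z [-0.573 -0.819  0.   ] w 1.0 F [ 0.76  0.63 -0.22] T [-0.015 -0.046  0.02 ] t 2.3 j [ 0.53  0.03 -0.56  1.7   0.01  1.42 -0.64]
offset mm [  22.1 -108.7 -208. ]
twist -79.97 or 100.03
```

Request:
send_rows --grip '[0,0,0,0,0]' --pt "0 -18 -35" --pt "0 -36 -70" --pt "0 -54 -104" --pt "0 -72 -139" --pt "0 -90 -173" --twist '[-7,-14,-21,-28,-35]'

```text
clock: 2.72
position: [0.5107, 0.1595, 0.2623]
ee_rot: [0.5, 0.5, -0.499, 0.501]
ft_force: [1.0, 0.3, -0.5]
grip_width: 1.002
```

Run:
```python
from h import *
plan([.5145,.199,.24],np.radians(45))
```

```text
tcp [0.5107 0.1595 0.2623] x [ 0.001 -0.    -1.   ] y [1.    0.001 0.001] z [ 0.001 -1.     0.   ] w 1.002 F [ 1.01  0.27 -0.5 ] T [-0.049 -0.05   0.01 ] t 2.72 j [ 0.29  0.17 -0.76  1.57  0.12  1.44 -0.48]
offset mm [ 22.3   3.8 -39.5]
twist -44.94 or 135.06
```

Request:
send_rows --grip '[0,0,0,0,0]' --pt "5 1 -12" --pt "12 2 -25" --pt "18 3 -39" --pt "22 4 -39" --pt "22 4 -39" --twist '[-7,-14,-21,-28,-35]'

```text
clock: 3.13
position: [0.5144, 0.1975, 0.239]
ee_rot: [0.325, 0.628, -0.326, 0.627]
ft_force: [-0.1, 0.7, -0.1]
grip_width: 0.999
```

Run:
```python
from h import *
plan([.5145,.199,.24],np.radians(45))
p,d,c=shot("wrist","w1",s=1.4)
for t in ["spindle_nose","pedestal","flat_mid"]:
    for r in viewer.spot_point(t,"wrist"): print(t,np.round(r["position"],1),round(r["score"],2),ray(c,r["position"],{"spindle_nose":.144,"pedestal":0,"flat_mid":.1025}[t]).round(4))
```

```text
tcp [0.5144 0.1975 0.239 ] x [-0.001  0.    -1.   ] y [ 0.817  0.576 -0.001] z [ 0.576 -0.817 -0.001] w 0.999 F [-0.09  0.72 -0.07] T [0.037 0.014 0.051] t 3.13 j [ 0.28  0.25 -0.85  1.57  0.19  1.41  0.03]
offset mm [-1.   0.9 -1.2]
twist -9.81 or 170.19
spindle_nose [285.8 205.1] 0.8 [0.5164 0.1972 0.144 ]
spindle_nose [505.6 142.8] 0.58 [0.6246 0.3333 0.144 ]
pedestal [426.5 132.2] 0.62 [0.6229 0.3311 0.    ]
flat_mid [286.9 193.1] 0.77 [0.5175 0.198  0.1025]
flat_mid [475.7 137.2] 0.62 [0.6234 0.3338 0.1025]
```

View pics/w1.png

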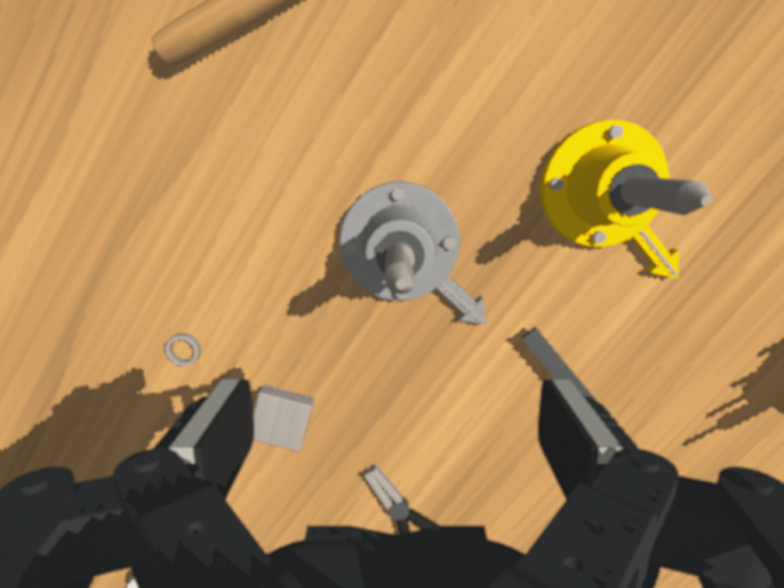

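Run:
```python
from h import *
from scipy.optimize import least_squares
o=monitor.get_obs();c=cam("wrist",o);d=np.load("pics/w1d.npy");p=cv2.imread("pics/w1_full.png");P=cloud(c,d)
print("proj tcp",proj(c,o["position"]))
f=ray(c,(285,172),.012);t=ray(c,(347.1,230),.010);print(f,t,np.degrees(np.arctan2(*(t-f)[1::-1])))
D=np.hypot(P[...,0]-.515,P[...,1]-.199)
for lo,hi in[(.003,.0095),(.0095,.015),(.055,.065),(.07,.128),(.128,.15)]:
    m=(D<.13)&(P[...,2]>lo)&(P[...,2]<hi)&(d>0);m[:, 420:]=0
    s=P[m];print(lo,hi,len(s),s.mean(0).round(4),cv2.minEnclosingCircle(s[D[m]<.07][:,:2].astype(np.float32)))
# arrow pixels: gray (low saturation) z~10mm D 55..107
hsv=cv2.cvtColor(p,cv2.COLOR_BGR2HSV)
m=(P[...,2]>.006)&(P[...,2]<.014)&(D>.054)&(D<.108)&(hsv[...,1]<60);m[:,420:]=0;m[250:]=0
s=P[m];print(len(s),s.mean(0),np.degrees(np.arctan2(s[:,1].mean()-.199,s[:,0].mean()-.515)))
# foot outline in gray mask
g=((hsv[...,1]<60)&(D<.056)&(P[...,2]<.02)).astype(np.uint8)
# spindle crop
cv2.imwrite("pics/w1c.png",cv2.resize(p[120:250,220:360],None,fx=5,fy=5,interpolation=cv2.INTER_CUBIC))
```

```text
proj tcp [284.37912555 249.20825271]
[0.51543442 0.19920092 0.012     ] [0.61950253 0.18277754 0.01      ] -8.968099832682883
0.003 0.0095 1038 [0.5222 0.2101 0.0036] ((0.5150781869888306, 0.19944743812084198), 0.06974907964468002)
0.0095 0.015 3456 [0.53   0.206  0.0132] ((0.52570641040802, 0.19626720249652863), 0.058932170271873474)
0.055 0.065 1319 [0.5136 0.2025 0.0621] ((0.5162163972854614, 0.19816309213638306), 0.02587711811065674)
0.07 0.128 275 [0.5136 0.2031 0.0968] ((0.5162591338157654, 0.19838286936283112), 0.01005743071436882)
0.128 0.15 374 [0.5144 0.1985 0.1379] ((0.5163974761962891, 0.19792711734771729), 0.010060103610157967)
483 [0.5923691  0.18653143 0.0116665 ] -9.15490208462965
```

View pics/w1c.png

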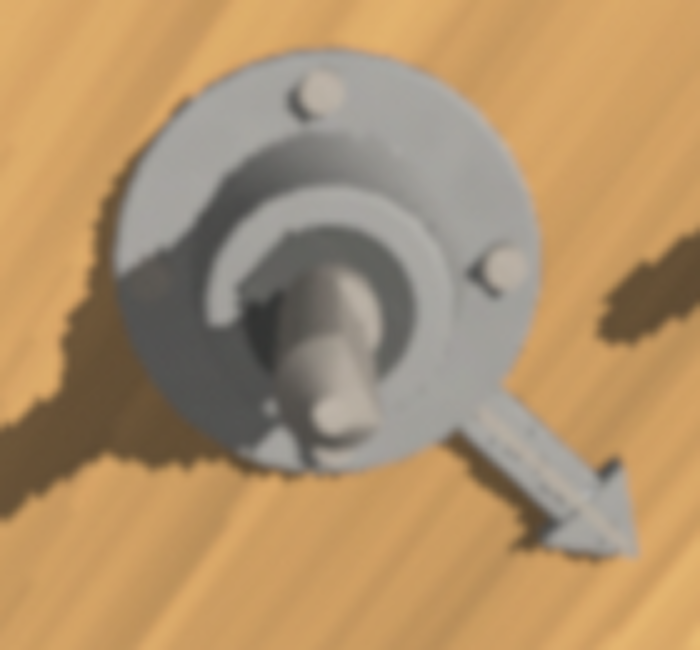

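Run:
```python
from h import *
plan([.5142,.197,.086])
```

```text
tcp [0.515  0.1965 0.2401] x [ 0.  0. -1.] y [0.824 0.566 0.   ] z [ 0.566 -0.824  0.   ] w 0.999 F [ 0.38 -0.34 -0.16] T [ 0.017 -0.008  0.012] t 3.33 j [ 0.28  0.25 -0.85  1.57  0.19  1.41  0.02]
offset mm [154.1  -0.4  -0.9]
```

Request:
send_rows --grip '[0,0,0,0,0]' --pt "35 0 -1" --pt "75 0 -1" --pt "115 0 -1" --pt "140 0 -1" --pt "154 0 -1" --twist '[0,0,0,0,0]'

```text
clock: 3.75
position: [0.5128, 0.1962, 0.0826]
ee_rot: [0.328, 0.627, -0.33, 0.625]
ft_force: [-0.3, -0.4, 0.0]
grip_width: 0.996
```

Request:
send_rows --grip '[60,120,180,255,255]' --pt "0 0 0" --pt "0 0 0" --pt "0 0 0" --pt "0 0 0" --pt "0 0 0" --twist '[0,0,0,0,0]' --newtons 20

```text
clock: 4.17
position: [0.5152, 0.1977, 0.0873]
ee_rot: [0.329, 0.626, -0.328, 0.627]
ft_force: [0.1, 0.8, 0.0]
grip_width: 0.301
```

Request:
send_rows --grip '[255,255,255,255,255]' --pt "0 0 0" --pt "0 0 0" --pt "0 0 0" --pt "0 0 0" --pt "0 0 0" --twist '[0,0,0,0,0]'

```text
clock: 4.58
position: [0.5163, 0.1983, 0.0874]
ee_rot: [0.329, 0.625, -0.327, 0.627]
ft_force: [5.0, 2.8, 0.3]
grip_width: 0.197
```

Run:
```python
from h import *
plan()
w=monitor.get_obs()["grip_width"]*85;print(w)
```

```text
tcp [0.5163 0.1983 0.0874] x [ 0.004  0.002 -1.   ] y [0.822 0.569 0.005] z [ 0.569 -0.822  0.001] w 0.197 F [5.01 2.8  0.3 ] T [ 0.511 -1.088  0.028] t 4.58 j [ 0.23  0.38 -0.81  1.76  0.3   1.13 -0.07]
16.736643319872723
```

Request:
send_rows --grip '[120,120,120,120,120]' --pt "0 0 0" --pt "0 1 0" --pt "0 2.5 0" --pt "0 2.5 0" --pt "0 2.5 0" --twist '[0,0,-6,-12,-12]'

```text
clock: 5.0
position: [0.5164, 0.1988, 0.0859]
ee_rot: [0.259, 0.658, -0.259, 0.658]
ft_force: [-0.5, 0.6, 0.3]
grip_width: 0.534
```

Request:
send_rows --grip '[180,255,255,255,255]' --pt "0 0 0" --pt "0 0 0" --pt "0 0 0" --pt "0 0 0" --pt "0 0 0" --twist '[0,0,0,0,0]'

```text
clock: 5.42
position: [0.5159, 0.1983, 0.086]
ee_rot: [0.261, 0.657, -0.262, 0.657]
ft_force: [-3.9, -3.9, 4.1]
grip_width: 0.183
```

Request:
send_rows --grip '[255,255,255,255,255]' --pt "0 0 0" --pt "0 0 0" --pt "0 0 0" --pt "0 0 0" --pt "0 0 0" --twist '[0,0,0,0,0]'

```text
clock: 5.83
position: [0.5159, 0.1983, 0.0859]
ee_rot: [0.261, 0.657, -0.262, 0.657]
ft_force: [-4.9, -3.3, 4.9]
grip_width: 0.184
```

Run:
```python
from h import *
plan()
w=monitor.get_obs()["grip_width"]*85;print(w)
```

```text
tcp [0.5159 0.1983 0.0859] x [-0.001 -0.001 -1.   ] y [ 0.686  0.727 -0.002] z [ 0.727 -0.686  0.   ] w 0.184 F [-4.93 -3.33  4.92] T [-0.737  0.927  0.076] t 5.83 j [ 0.25  0.39 -0.84  1.76  0.32  1.14  0.12]
15.61589357168597
```

Request:
send_rows --grip '[255,255,255,255,255]' --pt "0 0 0" --pt "0 0 0" --pt "0 0.2 -0.5" --pt "0 0.4 -0.8" --pt "0 0.5 -1" --twist '[4,10,16,22,28]' --newtons 30

```text
clock: 6.25
position: [0.515, 0.1987, 0.086]
ee_rot: [0.413, 0.573, -0.415, 0.573]
ft_force: [-8.1, -6.7, 8.9]
grip_width: 0.181
```

Run:
```python
from h import *
plan([.5152,.2002,.086],np.radians(-9))
```

```text
tcp [0.515  0.1987 0.086 ] x [-0.002 -0.003 -1.   ] y [ 0.949  0.315 -0.003] z [ 0.315 -0.949  0.002] w 0.181 F [-8.1  -6.68  8.88] T [-1.487  1.867  0.09 ] t 6.25 j [ 0.18  0.37 -0.76  1.76  0.28  1.13 -0.34]
offset mm [-0.   0.7 -1.4]
twist 27.34 or -152.66
```

Request:
send_rows --grip '[255,255,255,255,255]' --pt "0 -0.3 0.3" --pt "0 -0.6 0.5" --pt "0 -1 0.5" --pt "0 -1.5 0.5" --pt "0 -1.5 0.5" --twist '[6,12,18,24,27.5]'

```text
clock: 6.67
position: [0.5143, 0.1994, 0.086]
ee_rot: [-0.538, -0.459, 0.538, -0.458]
ft_force: [-3.4, 0.4, 1.8]
grip_width: 0.18
```

Request:
send_rows --grip '[255,255,255,255,255]' --pt "0 0 0" --pt "0 0 0" --pt "0 0 0" --pt "0 0 0" --pt "0 0 0" --twist '[0,0,0,0,0]'

```text
clock: 7.08
position: [0.5143, 0.1994, 0.086]
ee_rot: [-0.536, -0.461, 0.536, -0.461]
ft_force: [-5.4, 0.1, 6.0]
grip_width: 0.177
```

Run:
```python
from h import *
plan([.5152,.2002,.086],np.radians(-9))
```

```text
tcp [0.5143 0.1994 0.086 ] x [-0.001  0.    -1.   ] y [ 0.989 -0.15  -0.001] z [-0.15  -0.989 -0.   ] w 0.177 F [-5.41  0.11  6.01] T [ 0.182  1.213 -0.118] t 7.08 j [ 0.12  0.35 -0.68  1.77  0.24  1.11 -0.78]
offset mm [-0.   0.8 -0.9]
twist 0.35 or -179.65
```

Request:
send_rows --grip '[160,100,60,60,60]' --pt "0 0 0" --pt "0 0 0" --pt "0 0 0" --pt "-15 0 0" --pt "-50 0 0" --twist '[0,0,0,0,0]'

```text
clock: 7.5
position: [0.5127, 0.1974, 0.1325]
ee_rot: [-0.535, -0.461, 0.539, -0.459]
ft_force: [0.5, 0.0, -0.6]
grip_width: 0.764
```

Request:
send_rows --grip '[0,0,0,0,0]' --pt "-30 0 0" --pt "-60 0 0" --pt "-80 0 0" --pt "-100 0 0" --pt "-100 0 0" --twist '[0,0,0,0,0]'

```text
clock: 7.92
position: [0.5166, 0.1997, 0.2401]
ee_rot: [0.539, 0.459, -0.535, 0.461]
ft_force: [0.2, 1.0, -0.5]
grip_width: 0.998
```

Run:
```python
from h import *
plan([.46,-.02,.25],np.radians(85))
p,d,c=shot("wrist","w2",(200,100,360,250),4)
```

```text
tcp [0.5166 0.1997 0.2401] x [ 0.006  0.002 -1.   ] y [ 0.988 -0.152  0.006] z [-0.152 -0.988 -0.003] w 0.998 F [ 0.23  0.98 -0.54] T [ 0.061 -0.071 -0.001] t 7.92 j [ 0.16  0.22 -0.71  1.57  0.14  1.4  -0.71]
offset mm [-10.6 -22.4 225.7]
twist -93.75 or 86.25
```

View pics/w2.png

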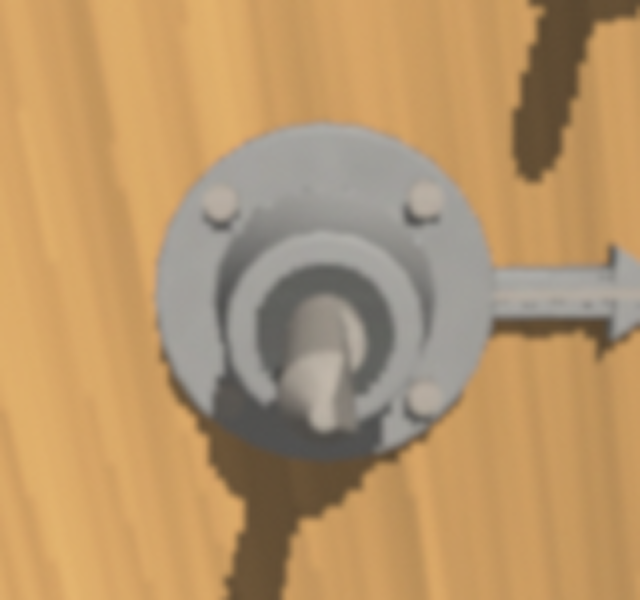

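The view shows the arrow pointing right and the half-moon ledge of the flat at crop px (355,340), also facing right, so the spindle is aligned. Next is the collar.

Request:
send_rows --grip '[0,0,0,0,0]' --pt "0 5 30" --pt "0 10 60" --pt "0 15 92" --pt "0 20 124" --pt "0 25 155" --twist '[-7,-14,-21,-28,-35]'

```text
clock: 8.38
position: [0.5154, 0.0425, 0.2349]
ee_rot: [0.378, 0.598, -0.378, 0.598]
ft_force: [0.4, -0.5, -0.1]
grip_width: 1.001
```

Run:
```python
from h import *
plan([.512,-.236,.2],np.radians(90))
```

```text
tcp [0.5154 0.0425 0.2349] x [-0.001 -0.    -1.   ] y [ 0.903  0.429 -0.001] z [ 0.429 -0.903 -0.   ] w 1.001 F [ 0.4  -0.49 -0.12] T [ 0.014 -0.071 -0.014] t 8.38 j [ 0.44  0.13 -0.66  1.66  0.08  1.38  0.21]
offset mm [  35.  -122.5  250.1]
twist -64.6 or 115.4
```

Request:
send_rows --grip '[0,0,0,0,0]' --pt "0 -16 32" --pt "0 -32 64" --pt "0 -48 97" --pt "0 -63 130" --pt "0 -79 162" --twist '[-7,-14,-21,-28,-35]'

```text
clock: 8.8
position: [0.5125, -0.1359, 0.235]
ee_rot: [0.193, 0.68, -0.194, 0.68]
ft_force: [0.6, 0.4, -0.7]
grip_width: 0.997
```

Run:
```python
from h import *
plan([.512,-.236,.2],np.radians(90))
```

```text
tcp [ 0.5125 -0.1359  0.235 ] x [-0.001 -0.    -1.   ] y [ 0.526  0.85  -0.001] z [ 0.85  -0.526 -0.001] w 0.997 F [ 0.65  0.38 -0.71] T [ 0.007 -0.094 -0.012] t 8.8 j [ 0.68  0.15 -0.55  1.64  0.08  1.38  1.13]
offset mm [ 35.  -85.4  52.3]
twist -31.75 or 148.25
```

Request:
send_rows --grip '[0,0,0,0,0]' --pt "5 -25 17" --pt "15 -50 34" --pt "25 -75 48" --pt "35 -85 52" --pt "35 -85 52" --twist '[-7,-14,-21,-28,-32]'

```text
clock: 9.22
position: [0.5095, -0.2373, 0.1972]
ee_rot: [0.0, 0.709, 0.0, 0.706]
ft_force: [-1.2, -0.4, -0.4]
grip_width: 0.998
```

Run:
```python
from h import *
plan([.512,-.236,.2],np.radians(90))
p,d,c=shot("wrist","w3",s=1.4)
for t,z in [("collar_screw",.013),("collar_mid",.013),("collar",0)]:
    for r in viewer.spot_point(t,"wrist"): print(t,np.round(r["position"],1),round(r["score"],2),ray(c,r["position"],z).round(4))
```

```text
tcp [ 0.5095 -0.2373  0.1972] x [-0.005  0.001 -1.   ] y [-0.     1.     0.001] z [ 1.     0.    -0.005] w 0.998 F [-1.21 -0.37 -0.39] T [ 0.042 -0.041  0.017] t 9.22 j [ 0.81  0.24 -0.53  1.61  0.13  1.33  1.83]
offset mm [-2.8  1.3  2.5]
twist 0.02 or -179.98
collar_screw [282.8 205.2] 0.79 [ 0.5334 -0.2379  0.013 ]
collar_screw [366.  111.2] 0.79 [ 0.4373 -0.1555  0.013 ]
collar_mid [281.  185.6] 0.98 [ 0.5121 -0.2398  0.013 ]
collar_mid [336.6 111.3] 0.92 [ 0.4373 -0.1846  0.013 ]
collar [340.1 112.4] 0.95 [ 0.4384 -0.179   0.    ]
collar [281.5 185.2] 0.74 [ 0.5144 -0.2393  0.    ]
```

View pics/w3.png

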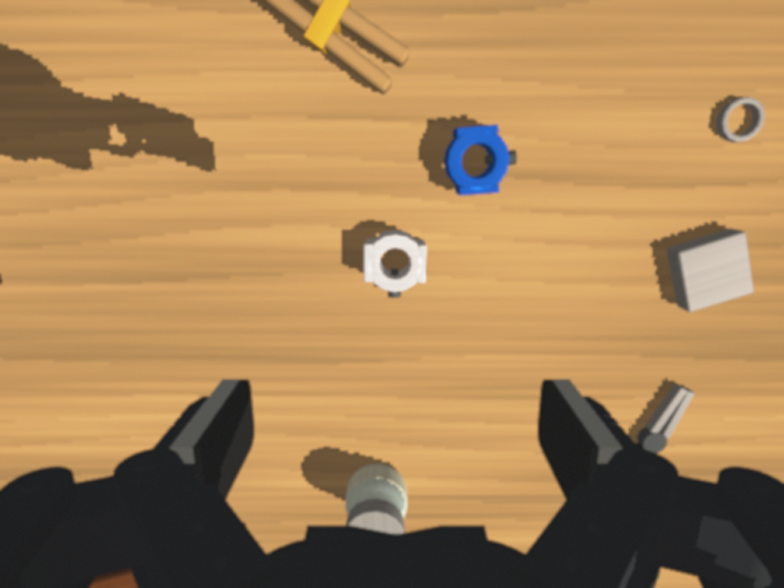

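Request:
send_rows --grip '[0,0,0,0,0]' --pt "35 0 1" --pt "75 -1 2" --pt "115 -1 2" --pt "145 -1 2" --pt "165 -1 2" --twist '[0,0,0,0,0]'

```text
clock: 9.83
position: [0.5127, -0.2331, 0.0328]
ee_rot: [0.001, 0.708, -0.001, 0.706]
ft_force: [-0.0, -0.3, -0.1]
grip_width: 1.004
```

Run:
```python
from h import *
plan([.512,-.2385,.004],np.radians(90))
```

```text
tcp [ 0.5127 -0.2331  0.0328] x [-0.003  0.001 -1.   ] y [0.003 1.    0.001] z [ 1.    -0.003 -0.003] w 1.004 F [-0.01 -0.29 -0.08] T [-0.036 -0.019 -0.026] t 9.83 j [ 0.77  0.41 -0.51  1.78  0.23  1.01  1.74]
offset mm [28.8 -5.4 -0.6]
twist -0.15 or 179.85
```

Request:
send_rows --grip '[0,0,60,80,80]' --pt "10 0 0" --pt "20 0 0" --pt "24 0 0" --pt "26 0 0" --pt "26 0 0" --twist '[0,0,0,0,0]'

```text
clock: 10.25
position: [0.5147, -0.2346, 0.0107]
ee_rot: [0.0, 0.707, -0.001, 0.708]
ft_force: [-0.2, 0.5, 0.2]
grip_width: 0.69
```

Run:
```python
from h import *
plan([.512,-.2385,.0],np.radians(90))
p,d,c=shot("wrist","w4",s=1.4)
p,d,c=shot("side","s4",(260,120,380,210),6)
```

```text
tcp [ 0.5147 -0.2346  0.0107] x [ 0.001 -0.001 -1.   ] y [ 0.002  1.    -0.001] z [ 1.    -0.002  0.001] w 0.69 F [-0.19  0.47  0.19] T [-0.021  0.05  -0.041] t 10.25 j [ 0.76  0.44 -0.5   1.8   0.25  0.97  1.73]
offset mm [10.7 -3.9 -2.7]
twist -0.1 or 179.9
```

View pics/w4.png

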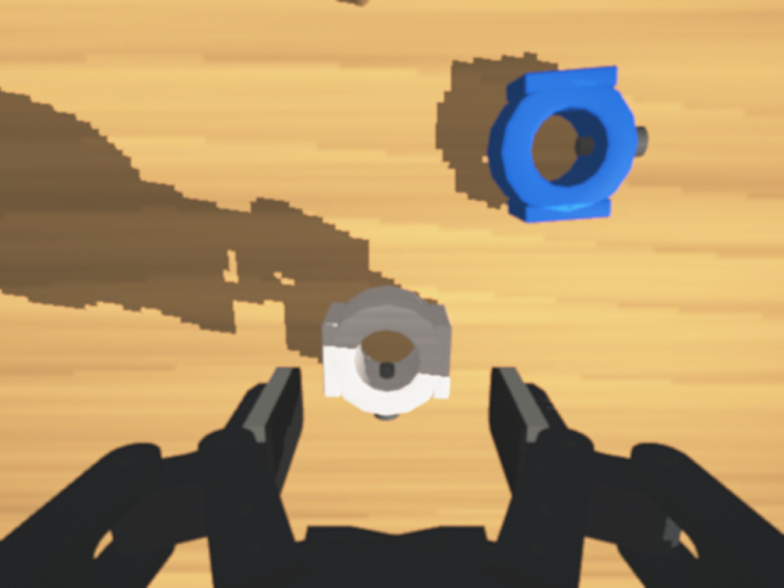

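View pics/s4.png

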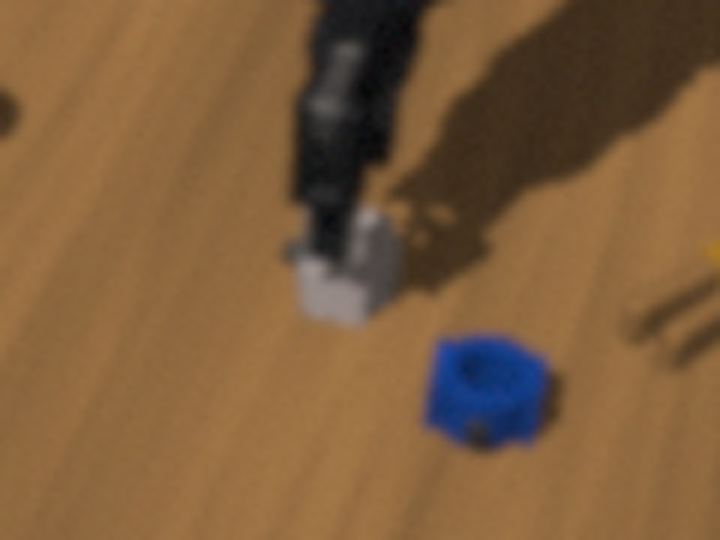

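Request:
send_rows --grip '[80,80,80,80,80]' --pt "0 -2 -1" --pt "3 -3 -2" --pt "6 -3 -2" --pt "9 -3 -2" --pt "9 -3 -2" --twist '[0,0,0,0,0]'

```text
clock: 10.77
position: [0.5115, -0.2373, 0.0002]
ee_rot: [0.001, 0.707, -0.0, 0.707]
ft_force: [0.9, -0.3, -0.2]
grip_width: 0.687
```

Run:
```python
from h import *
p,d,c=shot("wrist","w5",s=1.4)
plan([.512,-.2385,.0],np.radians(90))
for t,z in [("collar_screw",.013),("collar_mid",.013),("collar",0)]:
    for r in viewer.spot_point(t,"wrist"): print(t,np.round(r["position"],1),round(r["score"],2),ray(c,r["position"],z).round(4))
```

```text
tcp [ 5.117e-01 -2.373e-01  5.000e-04] x [-0.001  0.    -1.   ] y [0.001 1.    0.   ] z [ 1.    -0.001 -0.001] w 0.688 F [-0.74 -0.49  0.21] T [ 0.014 -0.022 -0.021] t 10.82 j [ 0.76  0.45 -0.49  1.8   0.25  0.95  1.73]
offset mm [ 0.5 -1.2  0.3]
twist -0.08 or 179.92
collar_screw [278.4 305.7] 0.93 [ 0.5369 -0.2406  0.013 ]
collar_screw [467.5 108.7] 0.83 [ 0.4386 -0.1565  0.013 ]
collar_mid [408.6 109.2] 0.96 [ 0.4387 -0.1825  0.013 ]
collar_mid [280.9 261.6] 0.83 [ 0.5118 -0.2392  0.013 ]
collar [280.2 253.8] 0.82 [ 0.5132 -0.2396  0.    ]
collar [400.2 112.4] 0.77 [ 0.4402 -0.1818  0.    ]
```

View pics/w5.png

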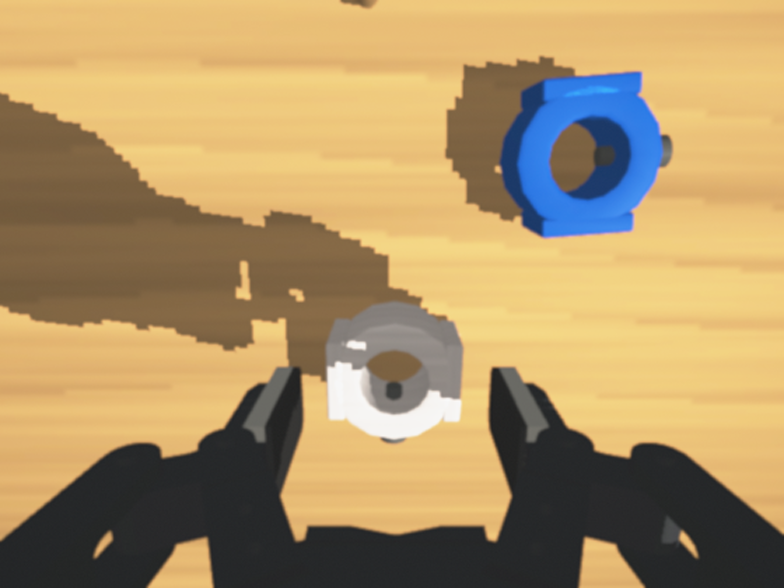

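Request:
send_rows --grip '[110,150,180,200,200]' --pt "0 -1 0" --pt "0 -1 0" --pt "0 -1 0" --pt "0 -1 0" --pt "0 -1 0" --twist '[0,0,0,0,0]' --newtons 40

```text
clock: 11.38
position: [0.5121, -0.2385, 0.0009]
ee_rot: [0.0, 0.707, -0.001, 0.707]
ft_force: [0.6, 0.4, -0.4]
grip_width: 0.215
```

Run:
```python
from h import *
plan([.512,-.2385,.0],np.radians(90))
```

```text
tcp [ 0.5121 -0.2385  0.0009] x [ 0. -0. -1.] y [ 0.001  1.    -0.   ] z [ 1.    -0.001  0.   ] w 0.215 F [ 0.56  0.4  -0.41] T [-0.041 -0.045  0.014] t 11.38 j [ 0.76  0.45 -0.49  1.8   0.25  0.95  1.73]
offset mm [ 0.9 -0.  -0.1]
twist -0.08 or 179.92
```

Run:
```python
from h import *
p,d,c=shot("wrist","w6",s=1.4)
p,d,c=shot("side","s6",(260,120,380,210),6)
```

View pics/w6.png

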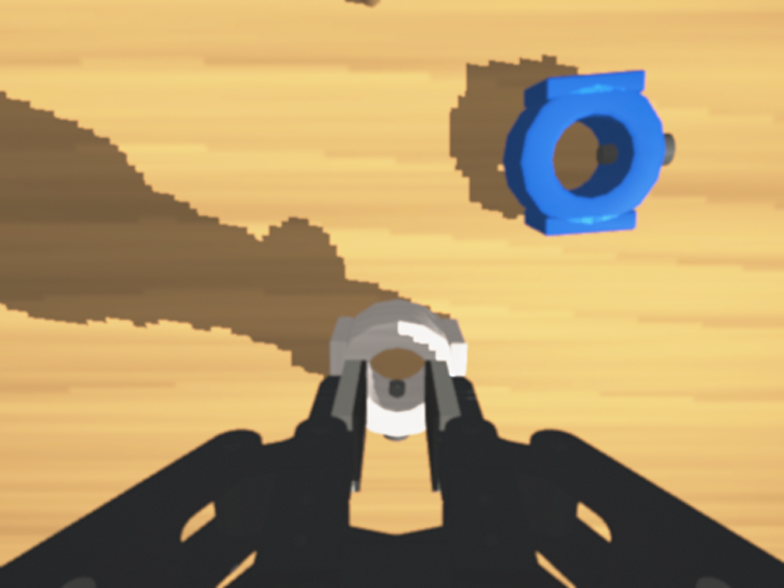

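View pics/s6.png

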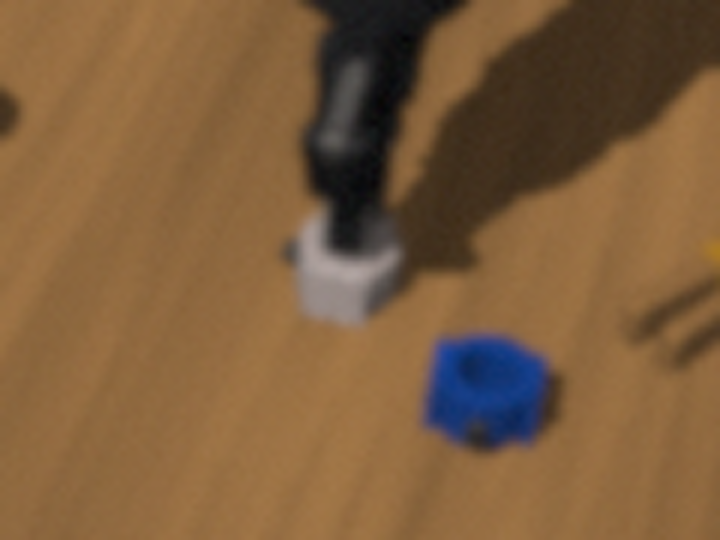

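Run:
```python
from h import *
o=monitor.get_obs();c=cam("wrist",o);d=np.load("pics/w6d.npy");P=cloud(c,d)
for u,v in [(355,365),(345,380),(350,420),(432,365),(440,375),(455,400),(397,390),(397,310),(397,420),(397,360),(340,350),(455,345),(200,200)]:
    print(u,v,P[int(v/1.4),int(u/1.4)].round(4))
print(proj(c,o["position"])*1.4)
c2=cam("side");d2=np.load("pics/s6d.npy");P2=cloud(c2,d2)
for u,v in [(345,245),(345,225),(340,300),(320,260),(340,262),(390,260)]:
    print("side",u,v,P2[120+v//6,260+u//6].round(4))
```

```text
355 365 [ 0.5006 -0.252   0.0378]
345 380 [ 0.5006 -0.2539  0.0483]
350 420 [ 0.502  -0.2506  0.0677]
432 365 [ 0.5005 -0.2287  0.0381]
440 375 [ 0.5008 -0.2266  0.0443]
455 400 [ 0.5011 -0.2239  0.059 ]
397 390 [ 0.5206 -0.2393  0.0154]
397 310 [ 0.4902 -0.2392  0.016 ]
397 420 [ 0.5264 -0.2393  0.0266]
397 360 [ 5.159e-01 -2.393e-01  2.000e-04]
340 350 [ 0.5004 -0.2579  0.0273]
455 345 [ 0.4995 -0.2199  0.0249]
200 200 [ 4.543e-01 -3.084e-01  4.000e-04]
[398.19907938 351.49953445]
side 345 245 [ 0.5107 -0.2197  0.0389]
side 345 225 [ 0.5112 -0.2176  0.0503]
side 340 300 [ 0.5094 -0.2144  0.0106]
side 320 260 [ 0.5198 -0.219   0.0271]
side 340 262 [ 0.5127 -0.2216  0.027 ]
side 390 260 [ 0.4919 -0.2318  0.0246]
```

Run:
```python
from h import *
o=monitor.get_obs();c=cam("wrist",o);d=np.load("pics/w6d.npy");P=cloud(c,d)
for u in (253,254,256,304,308,312):
  print(u,[(v,*P[v,u].round(4).tolist()) for v in range(250,275,3)])
c2=cam("side");d2=np.load("pics/s6d.npy");P2=cloud(c2,d2)
for u in (316,318,320):
  print("side",u,[(v,*P2[v,u].round(3).tolist()) for v in range(150,175,2)])
for z in (0.0,.02,.03,.04): print(z, proj(c2,[.512,-.23,z]).round(1))
```

```text
253 [(250, 0.5011, -0.253, 0.0258), (253, 0.5023, -0.253, 0.0264), (256, 0.5038, -0.2531, 0.0263), (259, 0.5007, -0.2521, 0.0365), (262, 0.5008, -0.2519, 0.0393), (265, 0.5008, -0.2517, 0.0424), (268, 0.5001, -0.2513, 0.0466), (271, 0.5004, -0.2511, 0.0486), (274, 0.5009, -0.251, 0.0504)]
254 [(250, 0.5009, -0.2525, 0.026), (253, 0.5023, -0.2526, 0.0262), (256, 0.5037, -0.2526, 0.0266), (259, 0.5005, -0.2517, 0.037), (262, 0.5005, -0.2514, 0.0401), (265, 0.5009, -0.2513, 0.0422), (268, 0.501, -0.2511, 0.0447), (271, 0.501, -0.2508, 0.0475), (274, 0.5011, -0.2506, 0.05)]
256 [(250, 0.5005, -0.2515, 0.027), (253, 0.5023, -0.2516, 0.0264), (256, 0.5039, -0.2517, 0.0262), (259, 0.5008, -0.2509, 0.0363), (262, 0.5007, -0.2506, 0.0396), (265, 0.5004, -0.2503, 0.0432), (268, 0.5006, -0.2502, 0.0455), (271, 0.5009, -0.25, 0.0477), (274, 0.5006, -0.2498, 0.0509)]
304 [(250, 0.5006, -0.2297, 0.0269), (253, 0.5021, -0.2297, 0.027), (256, 0.5038, -0.2296, 0.0263), (259, 0.5007, -0.2303, 0.0368), (262, 0.5017, -0.2303, 0.0375), (265, 0.5029, -0.2303, 0.038), (268, 0.5045, -0.2303, 0.0375), (271, 
[... 1162 characters left out ...]
214, 0.051), (160, 0.508, -0.218, 0.041), (162, 0.507, -0.217, 0.036), (164, 0.508, -0.222, 0.025), (166, 0.505, -0.213, 0.027), (168, 0.504, -0.211, 0.022), (170, 0.505, -0.216, 0.011), (172, 0.504, -0.217, 0.004), (174, 0.503, -0.215, -0.001)]
side 320 [(150, 0.5, -0.185, 0.101), (152, 0.5, -0.189, 0.092), (154, 0.501, -0.194, 0.081), (156, 0.504, -0.216, 0.057), (158, 0.503, -0.214, 0.052), (160, 0.503, -0.219, 0.042), (162, 0.503, -0.22, 0.034), (164, 0.503, -0.223, 0.026), (166, 0.5, -0.213, 0.027), (168, 0.501, -0.218, 0.017), (170, 0.499, -0.214, 0.014), (172, 0.499, -0.219, 0.003), (174, 0.498, -0.211, 0.003)]
0.0 [316.2 169. ]
0.02 [316.9 163.1]
0.03 [317.2 160.1]
0.04 [317.6 157. ]
```

Run:
```python
from h import *
o=monitor.get_obs();c=cam("wrist",o);d=np.load("pics/w6d.npy");P=cloud(c,d)
for u in (255,283,310):
  print(u,[(v,*P[v,u].round(3).tolist()) for v in range(290,420,12)])
plan()
```

```text
255 [(290, 0.501, -0.249, 0.064), (302, 0.503, -0.249, 0.068), (314, 0.507, -0.249, 0.068), (326, 0.512, -0.249, 0.069), (338, 0.518, -0.249, 0.067), (350, 0.521, -0.249, 0.069), (362, 0.583, -0.256, 0.001), (374, 0.592, -0.256, 0.0), (386, 0.501, -0.246, 0.108), (398, 0.5, -0.246, 0.112), (410, 0.501, -0.245, 0.115)]
283 [(290, 0.524, -0.239, 0.022), (302, 0.527, -0.239, 0.027), (314, 0.539, -0.239, 0.019), (326, 0.559, -0.239, 0.001), (338, 0.567, -0.239, 0.001), (350, 0.575, -0.239, 0.001), (362, 0.584, -0.239, -0.0), (374, 0.592, -0.239, 0.001), (386, 0.501, -0.239, 0.107), (398, 0.501, -0.239, 0.111), (410, 0.501, -0.239, 0.114)]
310 [(290, 0.5, -0.23, 0.064), (302, 0.503, -0.23, 0.068), (314, 0.508, -0.23, 0.068), (326, 0.512, -0.23, 0.068), (338, 0.517, -0.23, 0.068), (350, 0.522, -0.23, 0.068), (362, 0.584, -0.223, 0.0), (374, 0.593, -0.223, -0.001), (386, 0.501, -0.233, 0.108), (398, 0.501, -0.233, 0.111), (410, 0.5, -0.234, 0.115)]
tcp [ 0.5121 -0.2385  0.001 ] x [ 0. -0. -1.] y [ 0.001  1.    -0.   ] z [ 1.    -0.001  0.   ] w 0.214 F [-0.45  0.18 -0.17] T [ 0.01  -0.01  -0.034] t 11.48 j [ 0.76  0.45 -0.49  1.8   0.25  0.95  1.73]
```

The reported TCP lies about 34 mm beyond the real fingertips. The wrist and side depth both put the tips near z = 35 mm while the TCP reads 1 mm. The fingers therefore closed above the collar. I'll reopen, correct for this and go lower.

Request:
send_rows --grip '[140,80,80,80,80]' --pt "0 0 0" --pt "0 0 0" --pt "0 0 0" --pt "5 0 0" --pt "12 0 0" --twist '[0,0,0,0,0]'

```text
clock: 11.9
position: [0.5125, -0.2387, -0.011]
ee_rot: [0.0, 0.707, -0.001, 0.707]
ft_force: [-0.4, -0.2, 0.2]
grip_width: 0.689
```

Request:
send_rows --grip '[80,80,80,80,80]' --pt "5 0 0" --pt "9 0 0" --pt "13 0 0" --pt "16 0 0" --pt "16 0 0" --twist '[0,0,0,0,0]'

```text
clock: 12.32
position: [0.5116, -0.2383, -0.0279]
ee_rot: [0.001, 0.707, -0.0, 0.707]
ft_force: [-0.1, 0.3, 0.2]
grip_width: 0.686
```

Run:
```python
from h import *
p,d,c=shot("wrist","w7",s=1.4)
plan([.512,-.239,-.031],np.radians(90))
P=cloud(c,d);print([(v,*P[v,212].round(3).tolist()) for v in range(250,285,3)])
```

```text
tcp [ 0.5118 -0.2384 -0.0274] x [-0.001  0.    -1.   ] y [0.001 1.    0.   ] z [ 1.    -0.001 -0.001] w 0.682 F [-0.22 -0.03 -0.75] T [-0.038  0.031 -0.009] t 12.37 j [ 0.75  0.49 -0.48  1.82  0.28  0.9   1.72]
offset mm [ 3.6 -0.6  0.2]
twist -0.08 or 179.92
[(250, 0.499, -0.271, 0.002), (253, 0.501, -0.271, -0.001), (256, 0.501, -0.271, 0.002), (259, 0.503, -0.271, 0.001), (262, 0.5, -0.269, 0.011), (265, 0.501, -0.269, 0.013), (268, 0.501, -0.268, 0.014), (271, 0.503, -0.269, 0.013), (274, 0.504, -0.268, 0.014), (277, 0.506, -0.269, 0.014), (280, 0.506, -0.269, 0.015), (283, 0.508, -0.269, 0.014)]
```

View pics/w7.png

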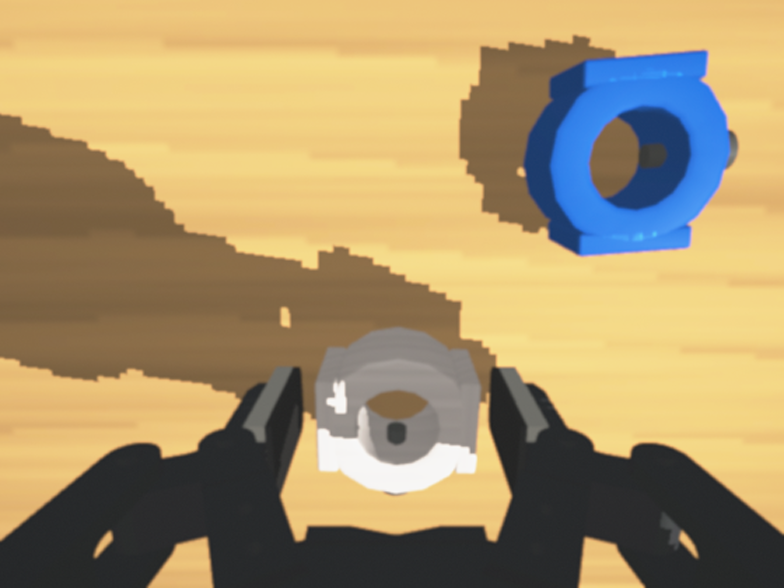

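Request:
send_rows --grip '[80,80,110,255,255]' --pt "2 -0.5 0" --pt "3 -0.5 0" --pt "3 -0.5 0" --pt "3 -0.5 0" --pt "3 -0.5 0" --twist '[0,0,0,0,0]' --newtons 40

```text
clock: 12.78
position: [0.5122, -0.2391, -0.0299]
ee_rot: [0.0, 0.707, -0.001, 0.707]
ft_force: [-0.7, 0.2, 2.1]
grip_width: 0.519
```

Request:
send_rows --grip '[255,255,255,255,255]' --pt "0 0 0" --pt "0 0 0" --pt "0 0 0" --pt "0 0 0" --pt "0 0 0" --twist '[0,0,0,0,0]'

```text
clock: 13.2
position: [0.5122, -0.239, -0.0299]
ee_rot: [0.0, 0.707, -0.001, 0.707]
ft_force: [-0.3, 0.5, 2.4]
grip_width: 0.516
```

Request:
send_rows --grip '[255,255,255,255,255]' --pt "-10 0 0" --pt "-20 0 0" --pt "-40 0 0" --pt "-70 0 0" --pt "-100 0 0" --twist '[0,0,0,0,0]'

```text
clock: 13.62
position: [0.5115, -0.2386, 0.0714]
ee_rot: [0.001, 0.707, -0.0, 0.707]
ft_force: [1.5, -0.9, -0.7]
grip_width: 0.517
```

Run:
```python
from h import *
p,d,c=shot("wrist","w8",s=1.4)
plan([.4755,0.02,.2],np.radians(81))
```

```text
tcp [ 0.5151 -0.2398  0.0781] x [ 0.007 -0.003 -1.   ] y [ 0.001  1.    -0.003] z [ 1.    -0.001  0.007] w 0.52 F [ 4.44 -1.47  4.41] T [-0.043 -0.257 -0.014] t 13.67 j [ 0.79  0.35 -0.52  1.75  0.2   1.09  1.78]
offset mm [-123.1  259.4  -39. ]
twist 8.94 or -171.06
```

View pics/w8.png

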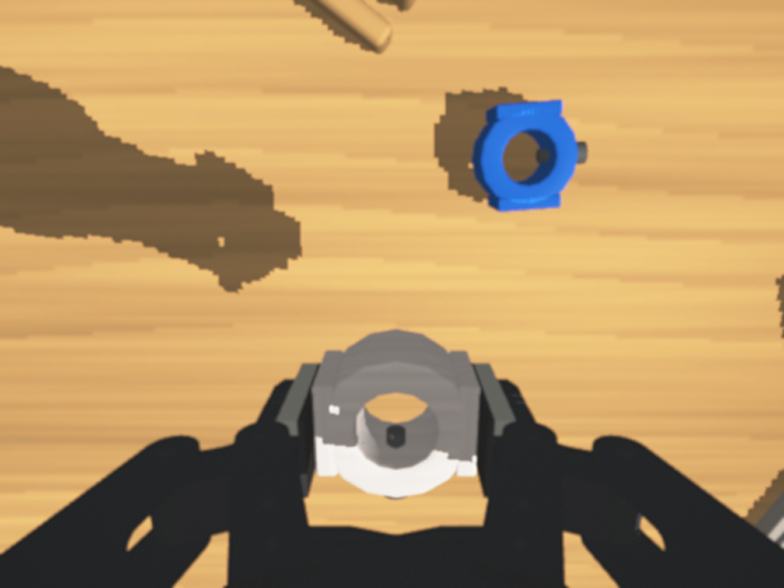

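Run:
```python
from h import *
plan([.5168,.2006,.155],np.radians(81))
```

```text
tcp [ 0.5151 -0.2398  0.0781] x [ 0.007 -0.003 -1.   ] y [ 0.001  1.    -0.003] z [ 1.    -0.001  0.007] w 0.52 F [ 4.44 -1.47  4.41] T [-0.043 -0.257 -0.014] t 13.67 j [ 0.79  0.35 -0.52  1.75  0.2   1.09  1.78]
offset mm [-78.4 440.2   1.8]
twist 8.94 or -171.06
```

Request:
send_rows --grip '[255,255,255,255,255]' --pt "-25 15 0" --pt "-50 40 0" --pt "-70 72 0" --pt "-80 108 0" --pt "-85 144 0" --twist '[0,0,0,2,4]'

```text
clock: 14.08
position: [0.513, -0.0938, 0.1577]
ee_rot: [0.026, 0.705, -0.026, 0.708]
ft_force: [0.5, -0.1, -1.2]
grip_width: 0.52
```

Request:
send_rows --grip '[255,255,255,255,255]' --pt "0 36 0" --pt "0 72 0" --pt "0 108 0" --pt "0 144 0" --pt "0 180 0" --twist '[1,2,3,4,5]'

```text
clock: 14.5
position: [0.5249, 0.0862, 0.1559]
ee_rot: [0.056, 0.704, -0.056, 0.705]
ft_force: [1.0, -0.4, -1.2]
grip_width: 0.519
```

Run:
```python
from h import *
plan([.5168,.2006,.155],np.radians(81))
```

```text
tcp [0.5249 0.0862 0.1559] x [ 0.001 -0.001 -1.   ] y [ 0.159  0.987 -0.   ] z [ 0.987 -0.159  0.001] w 0.519 F [ 0.96 -0.39 -1.23] T [ 0.03  -0.081 -0.001] t 14.5 j [ 0.4   0.23 -0.73  1.74  0.16  1.23  1.04]
offset mm [  0.8 111.6 -26.2]
twist -0.14 or 179.86
```

Request:
send_rows --grip '[255,255,255,255,255]' --pt "0 25 -6" --pt "0 50 -12" --pt "0 80 -18" --pt "0 105 -25" --pt "0 112 -26" --twist '[0,0,0,0,0]'

```text
clock: 14.92
position: [0.5155, 0.2044, 0.1559]
ee_rot: [0.055, 0.705, -0.053, 0.705]
ft_force: [-1.3, -0.4, -1.3]
grip_width: 0.516
```

Request:
send_rows --grip '[255,255,255,255,255]' --pt "0 0 0" --pt "0 0 0" --pt "0 0 0" --pt "0 0 0" --pt "0 0 0" --twist '[0,0,0,0,0]'

```text
clock: 15.33
position: [0.5175, 0.1978, 0.155]
ee_rot: [0.057, 0.705, -0.057, 0.705]
ft_force: [0.8, -0.3, -0.1]
grip_width: 0.518
```

Run:
```python
from h import *
plan([.5168,.2006,.155],np.radians(81))
p,d,c=shot("wrist","w9",s=1.4)
for t in ["collar_screw","collar_mid","spindle_nose"]:
    for r in viewer.spot_point(t,"wrist"): print(t,np.round(r["position"],1),round(r["score"],2),ray(c,r["position"],.144 if t[0]=="s" else .155+.043).round(4))
plan([.5168,.2006,.155],np.radians(81))
shot("side","s9",(200,200,330,340),5)
```

```text
tcp [0.5175 0.1978 0.155 ] x [ 0.    -0.001 -1.   ] y [ 0.16   0.987 -0.001] z [ 0.987 -0.16   0.   ] w 0.518 F [ 0.84 -0.33 -0.13] T [-0.015 -0.039  0.001] t 15.33 j [ 0.22  0.3  -0.78  1.68  0.22  1.25  0.8 ]
offset mm [-0.   2.6 -1.1]
twist -0.2 or 179.8
collar_screw [279.1 338.7] 0.69 [0.54   0.1916 0.198 ]
collar_mid [282.6 294.5] 0.72 [0.5189 0.1966 0.198 ]
spindle_nose [282.8 241.9] 0.92 [0.5165 0.197  0.144 ]
spindle_nose [522.7 366.2] 0.56 [0.6244 0.3338 0.144 ]
tcp [0.5172 0.1988 0.1549] x [ 0. -0. -1.] y [ 0.159  0.987 -0.   ] z [ 0.987 -0.159  0.   ] w 0.515 F [ 0.07 -0.18 -1.54] T [0.028 0.044 0.042] t 15.53 j [ 0.21  0.3  -0.78  1.68  0.22  1.25  0.8 ]
offset mm [-0.1  1.7 -0.7]
twist -0.12 or 179.88
```

View pics/w9.png

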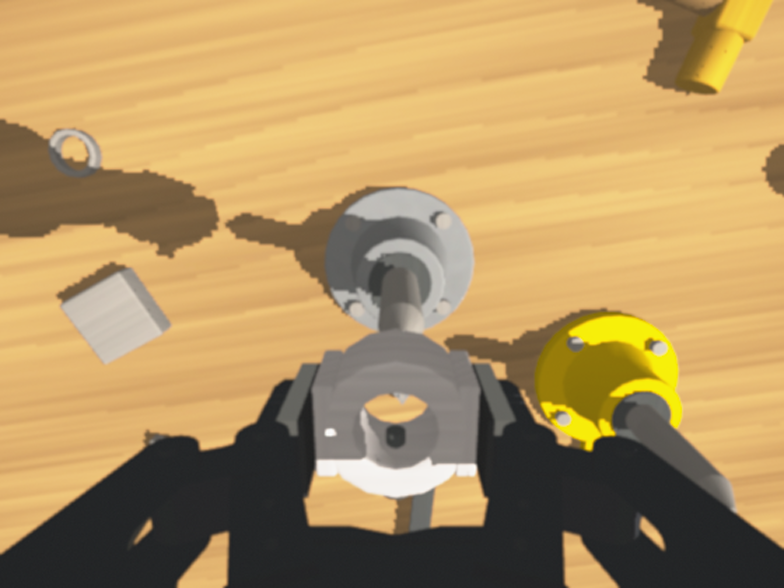

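View pics/s9.png

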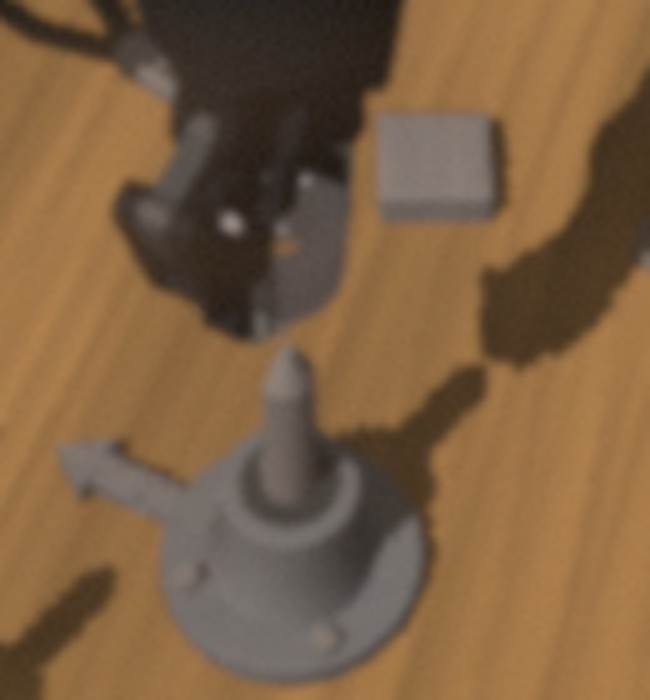

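Run:
```python
from h import *
m=viewer.camera_model("wrist");d=np.load("pics/w9d.npy");K=m["camera_matrix"];M=np.array(m["mount"])
v,u=np.mgrid[:420,:560]
C=np.stack([(u-K[0,2])*d/K[0,0],(v-K[1,2])*d/K[1,1],d],-1)
T=(C@M[:3,:3].T+M[:3,3])*1000  # tool mm
# collar top plane: x tool ~ -(43+13)=-56
roi=np.zeros(d.shape,bool);roi[225:365,215:350]=1
s=T[roi&(d>0)]
print("hist",np.histogram(s[:,0],bins=np.arange(-75,-35,2)))
mk=roi&(np.abs(T[...,0]+56.5)<1.8)&(np.abs(T[...,1])<21)
t=T[mk];print("top",len(t),t.min(0),t.max(0),np.percentile(t,[1,50,99],axis=0).round(1))
im=(mk*255).astype(np.uint8);cv2.imwrite("pics/mk.png",cv2.resize(im[220:370,205:360],None,fx=4,fy=4))
# bore: column scan at y~0
for yy in(-6,-3,0,3,6):
    q=t[np.abs(t[:,1]-yy)<.6][:,2];q=np.sort(q);i=np.argmax(np.diff(q));print("y",yy,"range",q[0].round(1),q[-1].round(1),"gap",q[i].round(1),q[i+1].round(1))
for zz in(-6,-3,0,3,6):
    q=t[np.abs(t[:,2]-zz)<.6][:,1];q=np.sort(q);i=np.argmax(np.diff(q));print("z",zz,"range",q[0].round(1),q[-1].round(1),"gap",q[i].round(1),q[i+1].round(1))
# spindle
from scipy.optimize import least_squares
roi=np.zeros(d.shape,bool);roi[185:250,255:320]=1
X=T[...,0];w=155-X
mk=roi&(w>77)&(w<130)&(d>0);s=T[mk]
f=least_squares(lambda p:np.hypot(s[:,1]-p[0],s[:,2]-p[1])-10,[0,0],loss="soft_l1");print("spindle tool yz",f.x,len(s),np.sqrt(np.mean(f.fun**2)))
for lo,hi in((77,95),(95,112),(112,130)):
    q=s[(155-s[:,0]>lo)&(155-s[:,0]<hi)];f=least_squares(lambda p:np.hypot(q[:,1]-p[0],q[:,2]-p[1])-10,[0,0],loss="soft_l1");print(lo,f.x,len(q),q.min(0),q.max(0))
```

```text
hist (array([   0,    0,  268,  226,  135,  159,  136,  143,  563, 6300,  790,
        471,  450,  463,  496,  447,  380,  335,  352]), array([-75, -73, -71, -69, -67, -65, -63, -61, -59, -57, -55, -53, -51,
       -49, -47, -45, -43, -41, -39, -37]))
top 6472 [-58.25905302 -20.98819262 -21.36366141] [-54.70067607  20.9919616   21.34321732] [[-57.5 -20.6 -19.9]
 [-56.1   0.6  -1.9]
 [-54.8  20.7  19.7]]
y -6 range -19.9 20.6 gap -10.3 10.2
y -3 range -21.1 21.3 gap -11.1 11.4
y 0 range -21.1 20.9 gap -11.4 11.0
y 3 range -20.6 21.0 gap -10.8 10.1
y 6 range -19.6 20.6 gap -9.3 9.1
z -6 range -20.8 20.9 gap -11.0 8.6
z -3 range -21.0 20.8 gap -12.0 9.8
z 0 range -21.0 21.0 gap -12.7 10.3
z 3 range -20.9 21.0 gap -12.1 9.9
z 6 range -20.9 21.0 gap -10.6 8.4
spindle tool yz [ 1.0842631  -1.99705232] 572 0.14220447536172406
77 [ 1.07557389 -1.99434539] 154 [ 60.01716949  -8.75147462 -12.37808539] [77.88928699 10.59628635 -3.4645036 ]
95 [ 1.07547157 -1.99257071] 180 [ 43.00435204  -8.38651047 -12.34164547] [59.98601845 10.62319437 -4.92084127]
112 [ 1.09656934 -2.00235858] 238 [ 25.05420176  -8.5486214  -12.34740355] [42.93339451 10.67866616 -4.65166075]
```

View pics/mk.png

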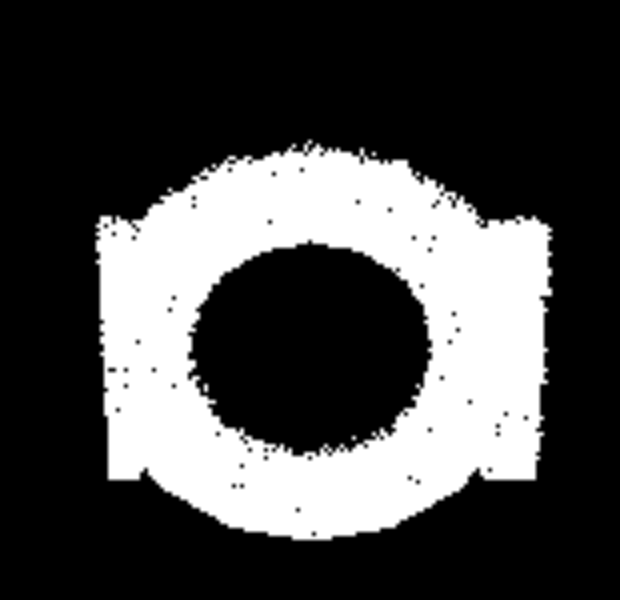

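Request:
send_rows --grip '[255,255,255,255,255]' --pt "0 0.5 -0.5" --pt "5 1.5 -1" --pt "12 1.5 -1" --pt "20 1.5 -1" --pt "25 1.5 -1" --twist '[0,0,0,0,0]'

```text
clock: 16.0
position: [0.5158, 0.2006, 0.1284]
ee_rot: [0.056, 0.705, -0.056, 0.704]
ft_force: [0.6, 0.1, -1.8]
grip_width: 0.518
```

Request:
send_rows --grip '[255,255,255,255,255]' --pt "0 0 0" --pt "0 0 0" --pt "0 0 0" --pt "0 0 0" --pt "0 0 0" --twist '[0,0,0,0,0]'

```text
clock: 16.42
position: [0.5165, 0.201, 0.1302]
ee_rot: [0.056, 0.705, -0.056, 0.705]
ft_force: [-0.7, -0.5, -1.5]
grip_width: 0.52
```

```bash
cat > fit.py <<'E'
from h import *
from scipy.optimize import least_squares
def rel(name):
    o=monitor.get_obs();p,d=viewer.camera("wrist");cv2.imwrite(f"pics/{name}.png",cv2.resize(p,None,fx=1.4,fy=1.4))
    m=viewer.camera_model("wrist");K=m["camera_matrix"];M=np.array(m["mount"])
    v,u=np.mgrid[:420,:560]
    C=np.stack([(u-K[0,2])*d/K[0,0],(v-K[1,2])*d/K[1,1],d],-1);T=(C@M[:3,:3].T+M[:3,3])*1000
    roi=np.zeros(d.shape,bool);roi[225:365,215:350]=1
    t=T[roi&(np.abs(T[...,0]+56.3)<1.8)&(np.abs(T[...,1])<21)]
    def gap(a,b):
        r=[]
        for k in(-4,-2,0,2,4):
            q=np.sort(t[np.abs(t[:,a]-k)<.6][:,b]);i=np.argmax(np.diff(q));r.append((q[i]+q[i+1])/2)
        return np.median(r)
    cy,cz=gap(2,1),gap(1,2)
    tz=o["position"][2]*1000;w=tz-T[...,0]
    mk=(w>77)&(w<129)&(d>0)&(np.hypot(T[...,1]-1,T[...,2]+1)<16)&(T[...,0]>-25);s=T[mk]
    f=least_squares(lambda p:np.hypot(s[:,1]-p[0],s[:,2]-p[1])-10,[0,0],loss="soft_l1")
    print("bore",cy.round(2),cz.round(2),"spindle",f.x.round(2),len(s),"need y,z",(f.x-[cy,cz]).round(2),"topx",np.median(t[:,0]).round(1))
E
python3 - <<'E'
from fit import *
plan([.5163,.2005,.13],np.radians(81))
rel("w10")
plan()
E
```

```text
tcp [0.5165 0.201  0.1302] x [ 0.001  0.    -1.   ] y [0.158 0.987 0.   ] z [ 0.987 -0.158  0.   ] w 0.52 F [-0.68 -0.47 -1.55] T [-0.021 -0.081 -0.029] t 16.42 j [ 0.2   0.32 -0.78  1.71  0.24  1.2   0.78]
offset mm [ 0.2 -0.5 -0.1]
twist -0.09 or 179.91
bore -1.11 -0.1 spindle [-1.87 -0.59] 772 need y,z [-0.76 -0.49] topx -56.1
tcp [0.5165 0.2009 0.1302] x [ 0.001  0.    -1.   ] y [0.158 0.987 0.   ] z [ 0.987 -0.158  0.001] w 0.518 F [-0.22 -0.59 -0.14] T [0.003 0.03  0.018] t 16.47 j [ 0.2   0.32 -0.78  1.71  0.24  1.2   0.78]
```

View pics/w10.png

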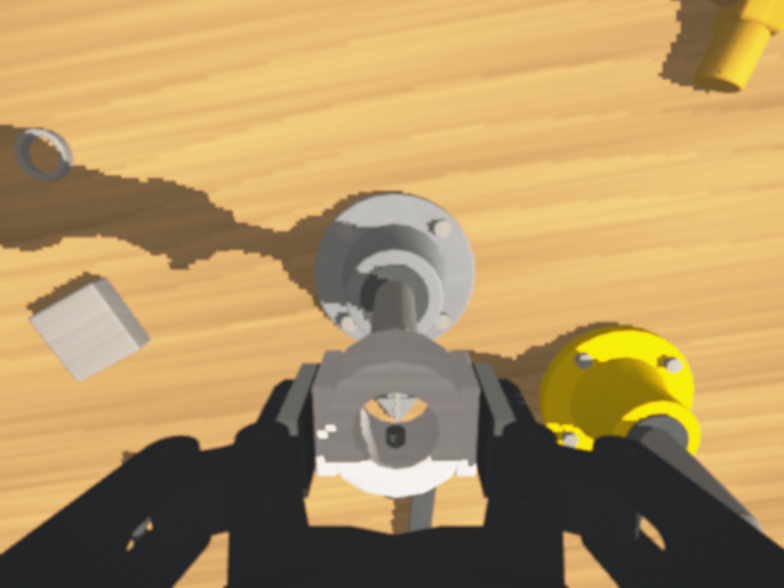

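Request:
send_rows --grip '[255,255,255,255,255]' --pt "0 -0.6 -0.3" --pt "6 -0.6 -0.3" --pt "12 -0.6 -0.3" --pt "19 -0.6 -0.3" --pt "26 -0.6 -0.3" --twist '[0,0,0,0,0]'

```text
clock: 16.88
position: [0.5157, 0.2002, 0.1029]
ee_rot: [0.056, 0.705, -0.056, 0.705]
ft_force: [-0.3, 1.5, -1.2]
grip_width: 0.518
```

Request:
send_rows --grip '[255,255,255,255,255]' --pt "2 0 0" --pt "4 0 0" --pt "4 0 0" --pt "4 0 0" --pt "4 0 0" --twist '[0,0,0,0,0]'

```text
clock: 17.3
position: [0.5161, 0.2005, 0.1002]
ee_rot: [0.056, 0.705, -0.056, 0.705]
ft_force: [0.3, -0.1, -0.9]
grip_width: 0.52
```

Run:
```python
from fit import *
plan([.5163,.2005,.0595],np.radians(81))
rel("w11")
plan()
```

```text
tcp [0.5161 0.2005 0.1002] x [ 0.  0. -1.] y [0.158 0.987 0.   ] z [ 0.987 -0.158  0.   ] w 0.52 F [ 0.31 -0.1  -0.95] T [ 0.012 -0.014  0.022] t 17.3 j [ 0.19  0.35 -0.77  1.75  0.27  1.15  0.76]
offset mm [40.7  0.   0.2]
twist -0.08 or 179.92
bore -1.11 -0.03 spindle [-1.32 -0.27] 446 need y,z [-0.21 -0.24] topx -56.1
tcp [0.5161 0.2004 0.1002] x [ 0.001  0.    -1.   ] y [0.158 0.987 0.   ] z [ 0.987 -0.158  0.001] w 0.517 F [-1.01 -0.36 -0.87] T [ 0.047  0.02  -0.039] t 17.35 j [ 0.19  0.35 -0.77  1.75  0.27  1.15  0.76]
```

View pics/w11.png

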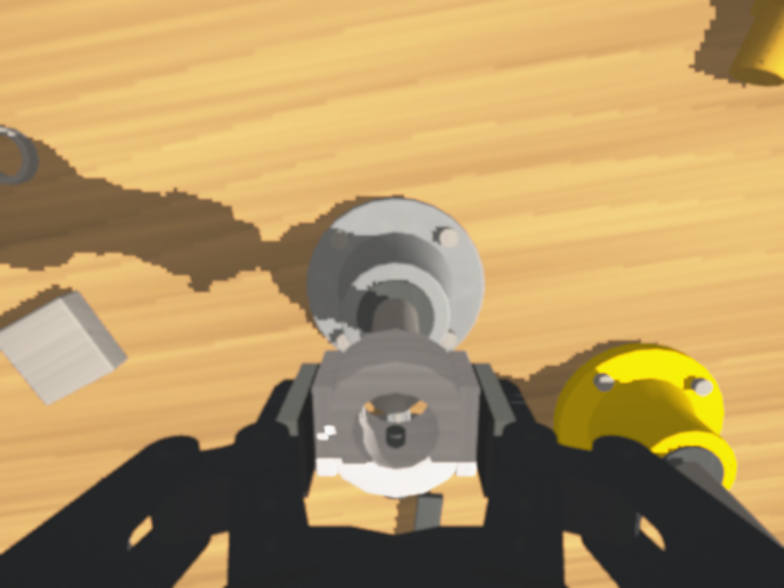

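The nose shows in the bore at about (398,415), with no contact force, and the fit says it is centred to 0.3 mm. I'll lower the collar.

Request:
send_rows --grip '[255,255,255,255,255]' --pt "4 -0.2 -0.2" --pt "8 -0.2 -0.2" --pt "12 -0.2 -0.2" --pt "16 -0.2 -0.2" --pt "20 -0.2 -0.2" --twist '[0,0,0,0,0]'

```text
clock: 17.77
position: [0.5155, 0.2001, 0.0793]
ee_rot: [0.056, 0.705, -0.056, 0.705]
ft_force: [0.8, 0.1, -0.9]
grip_width: 0.522
```

Run:
```python
from fit import *
plan([.5163,.2005,.0595],np.radians(81))
rel("w12")
```

```text
tcp [0.5155 0.2001 0.0793] x [-0. -0. -1.] y [ 0.158  0.987 -0.   ] z [ 0.987 -0.158 -0.   ] w 0.522 F [ 0.84  0.14 -0.94] T [-0.004  0.01   0.005] t 17.77 j [ 0.18  0.38 -0.76  1.77  0.29  1.11  0.75]
offset mm [19.8  0.5  0.7]
twist -0.08 or 179.92
bore -0.71 2.84 spindle [-0.9   0.15] 54 need y,z [-0.2  -2.69] topx -56.1
```

Request:
send_rows --grip '[255,255,255,255,255]' --pt "4 0 0" --pt "8 0 0" --pt "12 0 0" --pt "16 0 0" --pt "20 0 0" --twist '[0,0,0,0,0]'

```text
clock: 18.23
position: [0.5157, 0.2001, 0.0595]
ee_rot: [0.056, 0.705, -0.056, 0.705]
ft_force: [-0.1, 0.4, -1.3]
grip_width: 0.517
```

Request:
send_rows --grip '[255,255,255,255,255]' --pt "0 0 0" --pt "0 0 0" --pt "0 0 0" --pt "0 0 0" --pt "0 0 0" --twist '[0,0,0,0,0]'

```text
clock: 18.65
position: [0.5158, 0.2002, 0.0601]
ee_rot: [0.056, 0.705, -0.056, 0.705]
ft_force: [-0.5, -0.9, -1.6]
grip_width: 0.522
```

Run:
```python
from fit import *
plan([.5163,.2005,.0595],np.radians(81))
p,d,c=shot("wrist","w13",s=1.4)
P=cloud(c,d);t=P[225:365,215:350].reshape(-1,3);print("collar top z",np.histogram(t[:,2],bins=np.arange(.1,.13,.002)))
for n in["collar_mid","collar_screw"]:
    for r in viewer.spot_point(n,"wrist"): print(n,np.round(r["position"],1),round(r["score"],2),ray(c,r["position"],.1025).round(4))
p,d,c=shot("side","s13",(200,200,330,340),5)
for n in["collar_mid","collar_screw"]:
    for r in viewer.spot_point(n,"side"): print(n,np.round(r["position"],1),round(r["score"],2),ray(c,r["position"],.1025).round(4))
plan()
```

```text
tcp [0.5158 0.2002 0.0601] x [ 0.  0. -1.] y [0.158 0.987 0.   ] z [ 0.987 -0.158  0.   ] w 0.522 F [-0.55 -0.92 -1.59] T [-0.036  0.029 -0.028] t 18.65 j [ 0.17  0.4  -0.75  1.78  0.31  1.08  0.73]
offset mm [0.6 0.3 0.4]
twist -0.08 or 179.92
collar top z (array([ 254,  244,  281,  272,  289,  296,  409, 2252, 3976,  283,  280,
        295,  289,  302]), array([0.1  , 0.102, 0.104, 0.106, 0.108, 0.11 , 0.112, 0.114, 0.116,
       0.118, 0.12 , 0.122, 0.124, 0.126, 0.128]))
collar_mid [281.6 292.3] 0.88 [0.5166 0.1986 0.1025]
collar_mid [257.7 285.7] 0.79 [0.5122 0.2056 0.1025]
collar_mid [339.7 187.2] 0.77 [ 0.4304 -0.078   0.1025]
collar_screw [337.2 190.6] 0.8 [ 0.4332 -0.0663  0.1025]
collar_screw [244.5 275. ] 0.63 [0.5415 0.1924 0.1025]
collar_screw [328.  405.2] 0.5 [0.3511 0.3592 0.1025]
tcp [0.5157 0.2002 0.0599] x [ 0. -0. -1.] y [ 0.158  0.987 -0.   ] z [ 0.987 -0.158  0.   ] w 0.519 F [-0.27 -0.02 -1.36] T [ 0.009  0.033 -0.003] t 18.95 j [ 0.17  0.4  -0.75  1.78  0.31  1.08  0.73]
```

View pics/w13.png

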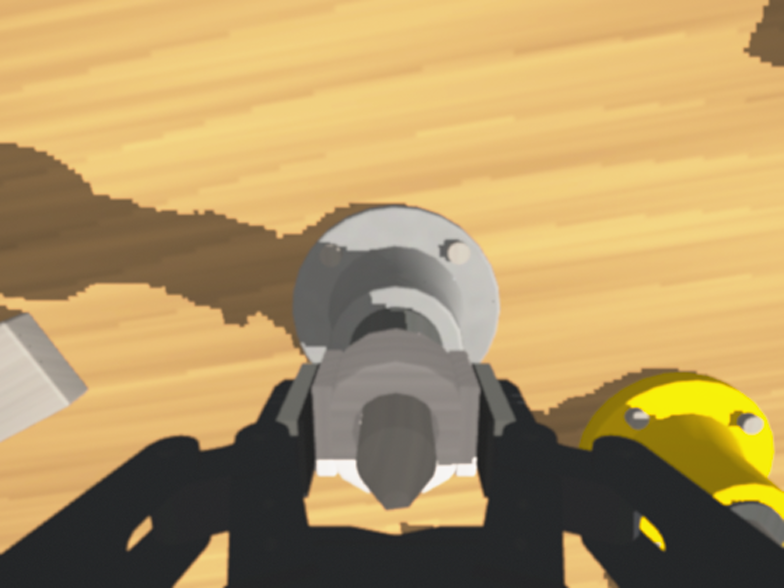

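View pics/s13.png

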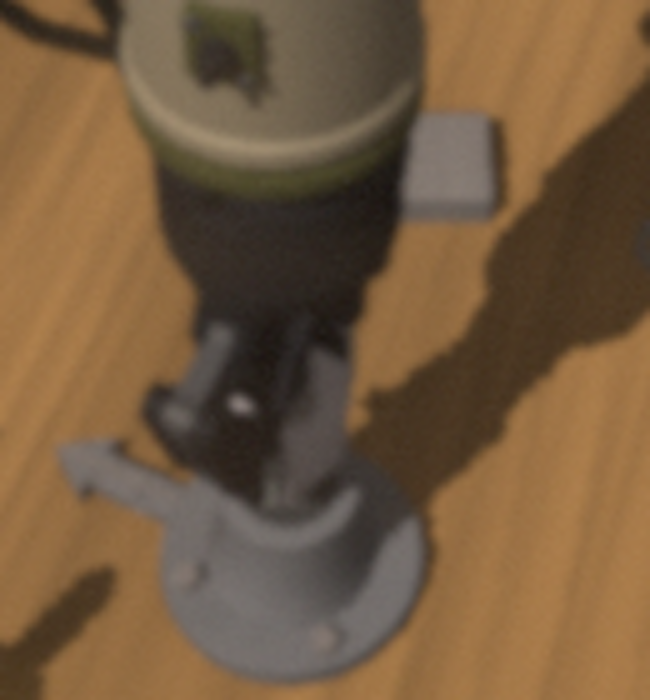

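Run:
```python
from h import *
plan();print(manip.hand_in())
```

```text
tcp [0.5157 0.2002 0.0599] x [ 0. -0. -1.] y [ 0.158  0.987 -0.   ] z [ 0.987 -0.158  0.   ] w 0.519 F [-0.27 -0.02 -1.36] T [ 0.009  0.033 -0.003] t 18.95 j [ 0.17  0.4  -0.75  1.78  0.31  1.08  0.73]
the job is handed in; nothing more can be done
None
```

The collar is on the spindle, still gripped and level, with its screw over the flat and above the arrow. I handed the job in at 19 s of the 72 s allowed; no verdict comes back.

**What I did**
- **Feeling the flat:** two bare-finger grips read about 16.7 mm and then 15.6 mm. The second put the flat at 47° in the world frame, with the arrow at −9°.
- **Turning the spindle:** I turned it about 55° in the fingers, and a wrist picture then showed the flat facing along the arrow.
- **Fitting the collar:** I gripped the white collar by its side flats at 40 N, carried it over and lowered it. Contact forces stayed below about 2 N.

**Last checks**
- The collar's top is near 116 mm, so its centre is about 103 mm up.
- The tool is vertical to within 0.001 rad and at rest.
- The opening is about 44 mm, so the grip still holds. The wrist picture shows the spindle standing through the bore.
- The screw direction is about −9°, the same as the arrow.

**What failed or disagreed**
- **Fingertip position:** the reported TCP turned out to lie about 34 mm beyond the real fingertips. My first close on the collar went shut above it without touching it, and I corrected for this afterwards. It also means I felt the flat nearer its top end than I intended.
- **Spindle axis:** the touch and camera estimates differed by 1 to 2 mm. I settled the alignment by comparing bore and spindle in one wrist picture, to within 0.3 mm. That check stopped working once the spindle filled the bore.
- **Other detections:** the networks also reported a few other collar and screw positions, such as the blue look-alike. I ignored these.

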